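Load and close the parts washer

ROBOT

A 6-joint arm with a two-finger parallel gripper is mounted at the origin on the work surface. World frame = base frame: x ahead of the robot, y to its left, z up, the work surface at z = 0. Lengths are in m, angles in rad, forces in N, time in s.
With the tool pointing down it reaches from about 0.4 to 0.825 m from the base axis. Payload 7 kg.
Tool frame: the origin (TCP) lies at the very end of the fingers, on their centre line; the grasp point (between the pads) lies arm.grip_point_offset behind it (arm.grip_point_offset is the distance from the TCP to the grasp point, in m); z points along the fingers, y is the line along which they close (so a half turn about z gives the same grasp; the last joint's range is limited). The gripper opens to 88 mm and grips with 3 to 60 N. Pads are 19 mm wide; open, the fingers measure 130 mm over their backs; the gripper's body (78 mm by 193 mm) begins 47 mm behind the grasp point.
Start: joints at [-0.956, 0.359, 0.012, 0, -1.224, -0.288], TCP at [0.217, -0.639, 0.227] pointing down, gripper open.
Joint ranges: [-3.07, 3.07], [-1.43, 2.12], [-1.02, 1.25], [-3.03, 1.67], [-3.05, -0], [-3.03, 3.03]. Speed limits (rad/s): [2.39, 2.39, 3.01, 3.14, 3.14, 3.14].

INTERFACE

Orientations are given as [roll, pitch, yaw] about the fixed x, y, z axes, in that order (R = Rz(yaw) Ry(pitch) Rx(roll)).
In Python, from station import arm gives the robot as it stands.
- The arm moves only by the shell command python3 -m crank 'ROWS' [OPENING] [FORCE]. ROWS is JSON, a list of rows, each an object of numbers: "dx", "dy", "dz": the shift along the tool's x, y, z in cm; "wx", "wy", "wz": the turn, a rotation vector about the tool's x, y, z in degrees. A call has exactly 10 rows; each row is the pose to reach, as a shift and turn from the pose commanded when the call began, along the tool's axes at that moment; what a row does not reach only later rows make up. A row lasts 1/8 s, in which the tool goes at most 62.5 mm and 10.7 degrees, less where a joint would pass 70% of its speed; a pose out of reach is approached as far as the arm can. A call with a gripper value outside its range is refused whole. OPENING is the finger opening in cm, from 0 to 8.76, set as the call begins (- or left out, the last holds). The fingers move at their own pace and stop on an object; FORCE is the grip in N (left out, the last holds). Time passes only in rows, so rows that repeat a pose let the fingers close, or fill a call up. It gives the time, the measured TCP pose, the force, the opening and the grip force at its end, in the units of the state.
- arm.get_state(): the state, without advancing time (a new reading comes with each control period).
- arm.grab_frame(name): name is "scene" or "top" or "wrist"; returns the picture (384x512x3 uint8, red, green, blue); there is no depth.
- arm.calibration(name): a dict with "fx", "fy", "cx", "cy" (pixels), "world_from_camera" (4x4, takes a point from camera to world coordinates). Camera axes: x right, y down, z forward; pixel columns grow to the right and rows downward; lengths in m; the calibration is good to about 2 mm. The wrist camera is an equidistant fisheye: a pixel r from the principal point sees the ray r / f radians off the axis. A picture is of the moment at which its call begins: read the wrist's pose just before it. calibration takes no time and is no camera call; for the wrist camera it gives the pose at the moment of the call.
- arm.job_done(): hands the job in; it is judged then, once.
Trained networks look in the newest picture that a camera, given by its name, has taken for a name from the list of things; names that differ only in an ending like _2 or _b are one class to them, and where a whole thing is asked for, a point or a joint stands for the part that bears it (a point fixed in the world has none). Each returns a list of dicts, best first, with "confidence" (0 to 1); they miss things now and then, are a little off and sometimes report something else, mostly with a low value. They report only what shows in the picture. A call takes as long as a camera call.
- arm.find_in(camera, query): "centre" ([x, y, z] in m, in world coordinates, good to about 4 mm: the middle of the surface that is visible of it).
- arm.masks_of(camera, query): "pixels" (384x512 bool, what is visible of it).
- arm.mark_of(camera, query): "centre" ([x, y, z] in m, in world coordinates, good to about 4 mm: a listed point, or the origin of a listed thing).
The state is a dict: "t": time; "q": joint angles; "qd": joint speeds; "joint_efforts": joint torques, N m; "eef_pos": TCP position; "ee_rot": TCP orientation; "force": force on the tool from outside, world axes, zero at the start; "moment": the same for the moment, N m; "width": finger opening in m; "gripper_force": force on a finger pad.
Only numpy, scipy, OpenCV 4.12 (cv2) and the standard library are available. Lean on these libraries where they do the work, as an engineer would, in place of code of your own. Each camera call takes 0.05 s, during which the arm holds its last target. There are 200 camera calls.

TASK

Put every engine part lying on the bench (whichever of piston, gear, bearing, flange and connecting rod are there) into the washer's tub; when all are in, swing the lid shut without slamming it, and then swing the red clamp down over the lid, fully home. Hang the drip rack by its top bar on both hooks of the blue stand, ready for the washed parts, making sure that both sides are seated (before or after the washing load, as you like). Leave the tools, bottles, jar and tape roll where they are.

Things in the scene. Friction and masses are not known exactly. Their poses are not given: they have to be found in the camera images.
- washer: parts washer fixed to the bench: grey and blue housing 210 x 290 mm (x, y), a steel tub in it. Origin: centre of underside, on the bench; x from the panel side (robot) to the hinge side, y left, z up. Tub inside 190 (x) x 270 (y) mm, floor 40, rim 95 mm above the bench. The clamp's tower, 44 x 34, 126 mm high, stands at its right side, centre y = -158 mm.
- lid (a joint): angle of the blue lid in rad: 0 = shut flat on the rim, about 1.6 = standing open; limit 1.9. A stiff hinge: it stays where it is left and takes about 3 to 6 N at its edge to swing.
- lid_hinge (a point): middle of the lid's hinge line, along the washer's y at its far rim, x = 100 mm, z = 95 mm. The lid: a plate 200 (from the hinge) x 280 x 8 mm, its inner face on the hinge line; shut it lies from the hinge towards the washer's -x, top 104 mm above the bench. A black knob, 28 mm across, 24 high, stands on its outer face, mid-width, 170 mm from the hinge.
- clamp (a joint): angle of the clamp arm in rad: 0 = down over the lid (fully home), about 1.6 = upright; limit 2.0. Stays where it is left; takes 2 to 3 N at its tip to swing.
- clamp_hinge (a point): the clamp arm's hinge, axis along the washer's x, on the tower: x = 0, y = -158, z = 117 mm of the washer. The arm is a bar 20 wide, 10 mm thick, with a red grip, 26 wide, 16 thick, 53 to 103 mm from the hinge; home, it lies from the hinge towards the washer's +y, over the shut lid; open, it stands up, leaning a little either way.
- clamp_tip (a point): end of the red grip, 103 mm from the hinge
- stand: blue stand fixed to the bench. Origin on the bench midway below its two hooks; z up. Hooks of 10 mm round bar at y = +-75 mm reach from posts (x = 96, 200 mm high) towards -x (robot side); saddle bottom at x = 0, 175 mm up, rising gently behind; upturned red tips at x = -34, 214 mm up. Cross member at x = 95, 80-100 mm high; foot beyond x = 85; thin drip tray below (looks only).
- hook_l (a point): left hook (stand's +y): where the centre of the rack's top bar lies when seated, 181 mm above the bench
- hook_r (a point): right hook (stand's -y): the same
- rack: drip rack, loose, 0.36-0.6 kg: upright steel frame, starts standing on two yellow feet. Origin: centre of underside, z up. Top bar along its y: round, 12 mm thick (yellow mid part), 230 mm long, centre 150 mm up; thinner bar at 45 mm; legs 10 mm thick at y = +-115 mm; feet 12 high, 102 mm long (x). Same either way round. Hangs by its top bar, between the legs, on both hooks.
- rack_l (a point): on the centre line of the rack's top bar, 75 mm from its middle, on the rack's +y side
- rack_r (a point): the same on the rack's -y side
- piston: small engine piston to be washed, aluminium with dark ring grooves: cylinder 50 mm across, 45 mm high, 0.16 to 0.26 kg. Origin: centre of its underside, z up. May be absent.
- gear: brown spur gear to be washed: 52 mm across (teeth look only, to 60), 20 mm high, 0.18 kg. Origin: centre of its underside, z up. May be absent.
- bearing: steel ball bearing to be washed: 52 mm across, 18 mm high, 0.15 kg, not open for a finger. Origin: centre of its underside, z up. May be absent.
- flange: rusty hub flange to be washed: disc 60 mm across, 10 mm high, with a boss 30 mm across on it, 42 mm high in all, 0.18 kg. Origin: centre of its underside, z up. May be absent.
- conrod: dark connecting rod to be washed, lying flat along its x, 115 mm long, 18 mm high, 0.2 kg: shank 14 mm wide in the middle (free for 35 mm), big end 38 mm across at x = -40 mm, small end 28 mm at x = +42 mm. Origin: centre of its underside, z up. May be absent.
- wrench: bystander: wrench, 160 mm, lying flat between the parts and the washer
- screwdriver: bystander: screwdriver lying near the robot
- brush: bystander: brush lying near the robot, to the right
- spray_can: bystander: spray can, 54 mm across, 170 mm high, behind
- oil_bottle: bystander: oil bottle, 70 mm across, 200 mm high, behind
- jar: bystander: jar, 64 mm across, 85 mm high, behind the washer
- tape_roll: bystander: small black tape roll, 60 mm across, 20 mm high, near the robot

How it is judged:
By the outcome, as a careful person would: the job done as asked, in the order asked, and still so for the second after the job is handed in, with the robot touching nothing.
Of piston, gear, bearing, flange, conrod only 3 to 5 are there at a start; the rules pass over those that are not, and their reading is None.
At some moment in a run one of piston, gear, bearing, flange, conrod may be knocked a few centimetres aside while the robot is not near it.
Once in a run the grip may slacken for a moment while it holds something.
It also fails if it takes over 210 s, if anything falls off the work surface, if the arm or the gripper's body presses on something with over 40 N, if the wrist force passes 120 N, or if a joint passes its speed limit or range.

## Working session

There is one attempt and no reset: what is moved stays moved. The work goes in short steps, Python scripts to look and compute and a shell command to move; the robot and the scene stay as the last step left them, time stands still between calls to the robot, and variables do not carry over. Pictures are saved under pics/ and viewed, at most 14 in all, crops included, and the job is handed in when it is done.

```bash
ls; mkdir -p pics
cat > h.py <<'E'
from station import arm
import numpy as np, cv2
def snap(c,name):
    im=arm.grab_frame(c); cv2.imwrite(f'pics/{name}.png',im[:,:,::-1]); return im
def marks(cam,names):
    for n in names:
        r=arm.mark_of(cam,n)
        print(cam,n,[(np.round(d['centre'],3).tolist(),round(d['confidence'],2)) for d in r[:2]])
E
python3 - <<'E'
from h import *
s=arm.get_state(); print(s, arm.grip_point_offset)
snap('top','top0'); 
marks('top',['washer','lid_hinge','clamp_hinge','clamp_tip','stand','hook_l','hook_r','rack','rack_l','rack_r','piston','gear','bearing','flange','conrod','wrench'])
snap('scene','scene0'); 
marks('scene',['washer','clamp_tip','clamp_hinge','hook_l','hook_r','rack_l','rack_r','piston','gear','bearing','flange','conrod'])
E
```

```text
pics
{'t': 0.0, 'q': array([-9.55896532e-01,  3.59376163e-01,  1.10403116e-02, -3.75848129e-04,
       -1.22406882e+00, -2.88126228e-01]), 'qd': array([ 0.0002831 ,  0.00053374,  0.00033195, -0.00018861, -0.00164324,
       -0.00034631]), 'joint_efforts': array([-3.73946577e-04, -5.82717812e+01,  2.93044442e+01,  6.99750245e+00,
        6.56617165e-03, -1.45724393e-04]), 'eef_pos': array([ 0.21650789, -0.63881378,  0.2256169 ]), 'ee_rot': array([ 3.13995020e+00, -1.18314386e-04, -2.81494700e+00]), 'force': array([-0.49397889,  0.07455974, -0.28290142]), 'moment': array([-0.00051275,  0.00776492,  0.0846999 ]), 'gripper_force': 0.0, 'width': 0.08725398040566311} 0.0188
top washer [([0.459, 0.333, -0.0], 0.81), ([0.61, -0.32, 0.177], 0.35)]
top lid_hinge [([0.56, 0.334, 0.092], 0.87)]
top clamp_hinge []
top clamp_tip [([0.459, 0.187, 0.218], 0.51)]
top stand [([0.555, -0.374, -0.0], 0.83), ([0.756, 0.272, -0.0], 0.15)]
top hook_l [([0.508, -0.425, 0.178], 0.91), ([0.61, -0.322, 0.176], 0.82)]
top hook_r [([0.508, -0.425, 0.178], 0.91), ([0.61, -0.322, 0.176], 0.82)]
top rack [([0.665, 
[... 535 characters left out ...]

scene clamp_tip [([0.459, 0.189, 0.221], 0.8)]
scene clamp_hinge [([0.461, 0.18, 0.122], 0.82), ([0.446, -0.161, 0.001], 0.6)]
scene hook_l [([0.611, -0.322, 0.182], 0.95), ([0.507, -0.428, 0.184], 0.77)]
scene hook_r [([0.611, -0.322, 0.182], 0.95), ([0.507, -0.428, 0.184], 0.77)]
scene rack_l [([0.663, -0.038, -0.001], 0.81), ([0.683, 0.032, 0.15], 0.62)]
scene rack_r [([0.663, -0.038, -0.001], 0.81), ([0.683, 0.032, 0.15], 0.62)]
scene piston [([0.442, -0.054, 0.003], 0.77)]
scene gear [([0.444, -0.162, 0.001], 0.76), ([0.509, -0.428, 0.184], 0.17)]
scene bearing [([0.441, 0.057, 0.005], 0.77)]
scene flange []
scene conrod [([0.527, -0.175, -0.001], 0.67), ([0.494, 0.151, -0.001], 0.46)]
```

View pics/top0.png

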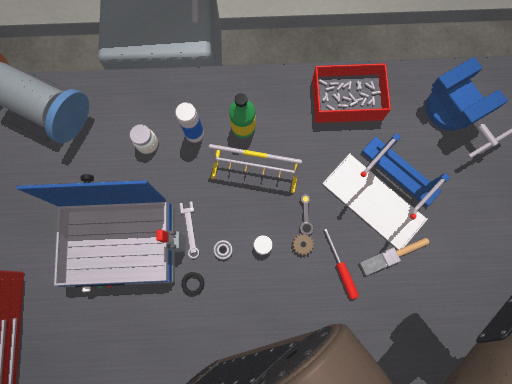

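View pics/scene0.png

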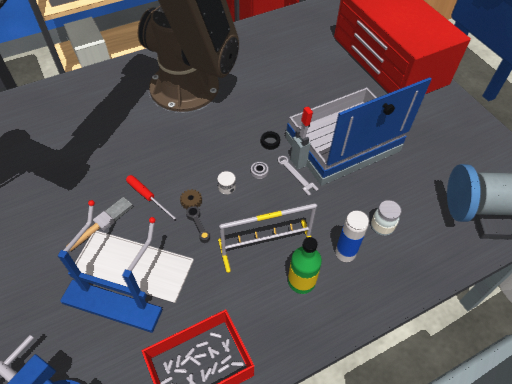

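Run:
```python
from h import *
for c in ['top','scene']:
    k=arm.calibration(c); print(c,{a:(np.round(b,3).tolist()) for a,b in k.items()})
```

```text
top {'fx': 433.652, 'fy': 433.652, 'cx': 258.391, 'cy': 193.608, 'world_from_camera': [[-0.039, -0.978, 0.205, 0.342], [-0.999, 0.038, -0.008, -0.035], [0.0, -0.205, -0.979, 1.205], [0.0, 0.0, 0.0, 1.0]]}
scene {'fx': 466.656, 'fy': 466.656, 'cx': 254.713, 'cy': 188.407, 'world_from_camera': [[0.46, 0.727, -0.509, 1.17], [0.888, -0.369, 0.275, -0.353], [0.012, -0.579, -0.815, 1.092], [0.0, 0.0, 0.0, 1.0]]}
```

Top view: the piston is at (263,245), the gear at (303,244), the bearing at (223,250) and the conrod at (306,215). There is no flange. The rack is at (255,170), with the oil bottle right behind it at (242,115). The lid and clamp are both open. I'll measure the details next.

```bash
cat >> h.py <<'E'
def onplane(cam,uv,z):
    k=arm.calibration(cam); T=k['world_from_camera']; uv=np.atleast_2d(uv)
    d=np.c_[(uv[:,0]-k['cx'])/k['fx'],(uv[:,1]-k['cy'])/k['fy'],np.ones(len(uv))]@T[:3,:3].T
    return T[:3,3]+d*((z-T[2,3])/d[:,2])[:,None]
def axis(cam,name,z):
    out=arm.masks_of(cam,name)
    if not out: print(cam,name,'none'); return
    m=out[0]['pixels']; v,u=np.nonzero(m); p=onplane(cam,np.c_[u,v],z)[:,:2]
    c=p.mean(0); (cx,cy),(a,b),_=cv2.minAreaRect(p.astype(np.float32)*1000)
    w,V=np.linalg.eigh(np.cov((p-c).T)); e=V[:,1]
    print(cam,name,round(out[0]['confidence'],2),'mean',c.round(4),'rectc',round(cx),round(cy),'size',round(a),round(b),'deg',round(np.degrees(np.arctan2(e[1],e[0]))%180,1))
def plan(pos,yaw=None,cmd=None):
    "tool-frame shift (cm) and wz(deg) from the present pose to TCP pos, tool down with yaw (rad)"
    from scipy.spatial.transform import Rotation as R
    s=arm.get_state(); A=R.from_euler('xyz',s['ee_rot'])
    d=A.inv().apply(np.array(pos)-s['eef_pos'])*100
    w=[0,0,0] if yaw is None else np.degrees((A.inv()*R.from_euler('xyz',[np.pi,0,yaw])).as_rotvec())
    print('shift cm',d.round(2),'turn deg',np.round(w,1))
E
python3 - <<'E'
from h import *
arm.grab_frame('top');arm.grab_frame('scene')
axis('top','conrod',.018); axis('scene','conrod',.018); axis('top','gear',.02);axis('scene','gear',.02);axis('top','bearing',.018);axis('top','piston',.045)
marks('top',['oil_bottle','spray_can','jar','washer','lid_hinge','rack_r'])
marks('scene',['oil_bottle','spray_can','lid_hinge','rack','stand'])
for n in ['rack']:
  for c in ['top','scene']:
    r=arm.mark_of(c,n); print([(np.round(d['centre'],3),round(d['confidence'],2)) for d in r])
# rack bar ends from top picture pixels; bar z=.15
print(onplane('top',[[212,149],[299,161],[255,155]],.15).round(3))
print(onplane('scene',[[222,227],[315,207]],.15).round(3))
# lid top edge
print('lid',onplane('top',[[25,188],[153,182]],.295).round(3))
plan([.445,-.054,.12],np.pi)
E
```

```text
top conrod 0.74 mean [ 0.5246 -0.1735] rectc 530 -176 size 36 109 deg 178.7
scene conrod 0.7 mean [ 0.5338 -0.1796] rectc 535 -180 size 33 119 deg 178.3
top gear 0.71 mean [ 0.4454 -0.1605] rectc 445 -161 size 53 56 deg 109.0
scene gear 0.47 mean [0.3418 0.2696] rectc 345 268 size 31 132 deg 141.1
top bearing 0.56 mean [0.4394 0.057 ] rectc 440 57 size 49 49 deg 48.7
top piston 0.73 mean [ 0.4453 -0.0515] rectc 447 -51 size 49 47 deg 3.2
top oil_bottle [([0.796, -0.008, -0.001], 0.68)]
top spray_can [([0.777, 0.14, 0.001], 0.66)]
top jar [([0.754, 0.27, -0.001], 0.68)]
top washer [([0.46, 0.334, -0.0], 0.81)]
top lid_hinge [([0.562, 0.334, 0.092], 0.75)]
top rack_r [([0.661, -0.039, 0.0], 0.96), ([0.679, 0.038, 0.151], 0.81)]
scene oil_bottle [([0.794, -0.01, -0.002], 0.65), ([0.528, -0.175, -0.002], 0.3)]
scene spray_can [([0.777, 0.139, 0.002], 0.96), ([0.647, -0.114, 0.149], 0.48)]
scene lid_hinge [([0.559, 0.335, 0.095], 0.77)]
scene rack [([0.663, -0.039, -0.003], 0.86), ([0.683, 0.036, 0.149], 0.79)]
scene stand [([0.559, -0.372, -0.002], 0.89)]
[(array([ 0.661, -0.039,  0.   ]), 0.96), (array([0.679, 0.038, 0.151]), 0.81), (array([ 0.648, -0.111,  0.153]), 0.74)]
[(array([ 0.663, -0.039, -0.003]), 0.86), (array([0.683, 0.036, 0.149]), 0.79), (array([ 0.648, -0.114,  0.147]), 0.74), (array([ 0.556, -0.373,  0.002]), 0.72)]
[[ 0.683  0.069  0.15 ]
 [ 0.643 -0.15   0.15 ]
 [ 0.663 -0.04   0.15 ]]
[[ 0.645 -0.155  0.15 ]
 [ 0.696  0.069  0.15 ]]
lid [[0.564 0.458 0.295]
 [0.567 0.183 0.295]]
shift cm [-40.41  48.1   10.66] turn deg [ 0.  -0.  18.7]
```

```bash
python3 -m crank '[{"dx":-4,"dy":5},{"dx":-8,"dy":9.6,"wz":4},{"dx":-12,"dy":14.4,"wz":8},{"dx":-16,"dy":19,"wz":12},{"dx":-20,"dy":24,"wz":16},{"dx":-24,"dy":29,"wz":18.7},{"dx":-28,"dy":34,"wz":18.7},{"dx":-32,"dy":38,"wz":18.7},{"dx":-36.4,"dy":43,"wz":18.7,"dz":3},{"dx":-40.4,"dy":48.1,"wz":18.7,"dz":5}]' 8.7 20
python3 -m crank '[{},{},{},{},{},{},{},{},{},{}]' | tail -3
python3 - <<'E'
from h import *
snap('wrist','w1'); print(arm.get_state()['eef_pos'],arm.get_state()['ee_rot'])
marks('wrist',['piston','gear','bearing','conrod'])
plan([.445,-.053,.010],np.pi)
E
```

```text
[ 0.21664998 -0.63923456  0.22654041] [ 3.14152977e+00 -1.19569455e-06 -2.81482195e+00]
wrist piston []
wrist gear [([0.41, -0.411, -0.001], 0.16)]
wrist bearing []
wrist conrod []
shift cm [-40.45  48.19  21.66] turn deg [ 0.   0.  18.7]$[0]: bad value
$[0]: bad value
```

```bash
python3 -m crank '[{"dx":-4,"dy":5,"dz":0,"wx":0,"wy":0,"wz":0},{"dx":-8,"dy":9.6,"dz":0,"wx":0,"wy":0,"wz":4},{"dx":-12,"dy":14.4,"dz":0,"wx":0,"wy":0,"wz":8},{"dx":-16,"dy":19,"dz":0,"wx":0,"wy":0,"wz":12},{"dx":-20,"dy":24,"dz":0,"wx":0,"wy":0,"wz":16},{"dx":-24,"dy":29,"dz":0,"wx":0,"wy":0,"wz":18.7},{"dx":-28,"dy":34,"dz":0,"wx":0,"wy":0,"wz":18.7},{"dx":-32,"dy":38,"dz":0,"wx":0,"wy":0,"wz":18.7},{"dx":-36.4,"dy":43,"dz":3,"wx":0,"wy":0,"wz":18.7},{"dx":-40.4,"dy":48.1,"dz":5,"wx":0,"wy":0,"wz":18.7}]' 8.7 20
```

```text
t: 4.05
eef_pos: [0.4403, -0.0662, 0.1813]
ee_rot: [3.141, 0.002, -3.141]
force: [1.4, -1.3, -0.3]
width: 0.0869
gripper_force: 0.0
```

```bash
python3 -m crank '[{"dx":0,"dy":0.1,"dz":5,"wx":0,"wy":0,"wz":0},{"dx":0,"dy":0.1,"dz":9,"wx":0,"wy":0,"wz":0},{"dx":0,"dy":0.1,"dz":13,"wx":0,"wy":0,"wz":0},{"dx":0,"dy":0.1,"dz":15,"wx":0,"wy":0,"wz":0},{"dx":0,"dy":0.1,"dz":16.2,"wx":0,"wy":0,"wz":0},{"dx":0,"dy":0.1,"dz":16.4,"wx":0,"wy":0,"wz":0},{"dx":0,"dy":0.1,"dz":16.4,"wx":0,"wy":0,"wz":0},{"dx":0,"dy":0.1,"dz":16.4,"wx":0,"wy":0,"wz":0},{"dx":0,"dy":0.1,"dz":16.4,"wx":0,"wy":0,"wz":0},{"dx":0,"dy":0.1,"dz":16.4,"wx":0,"wy":0,"wz":0}]' 8.7 20
python3 -m crank '[{"dx":0,"dy":0,"dz":0,"wx":0,"wy":0,"wz":0},{"dx":0,"dy":0,"dz":0,"wx":0,"wy":0,"wz":0},{"dx":0,"dy":0,"dz":0,"wx":0,"wy":0,"wz":0},{"dx":0,"dy":0,"dz":0,"wx":0,"wy":0,"wz":0},{"dx":0,"dy":0,"dz":0,"wx":0,"wy":0,"wz":0},{"dx":0,"dy":0,"dz":0,"wx":0,"wy":0,"wz":0},{"dx":0,"dy":0,"dz":-1,"wx":0,"wy":0,"wz":0},{"dx":0,"dy":0,"dz":-4,"wx":0,"wy":0,"wz":0},{"dx":0,"dy":0,"dz":-8,"wx":0,"wy":0,"wz":0},{"dx":0,"dy":0,"dz":-12,"wx":0,"wy":0,"wz":0}]' 0 30
python3 - <<'E'
from h import *
plan([.385,.32,.15],np.pi)
E
```

```text
t: 5.3
eef_pos: [0.44, -0.0671, 0.0178]
ee_rot: [3.141, 0.001, -3.141]
force: [0.3, 0.2, 0.4]
width: 0.0869
gripper_force: 0.0
t: 6.55
eef_pos: [0.4388, -0.0676, 0.1389]
ee_rot: [-3.141, -0.001, -3.141]
force: [1.6, 0.9, -2.1]
width: 0.0499
gripper_force: 30.0
shift cm [ 5.37 38.76 -1.12] turn deg [-0.  -0.1  0. ]
```

```bash
python3 -m crank '[{"dx":0,"dy":2,"dz":-5,"wx":0,"wy":0,"wz":0},{"dx":1,"dy":5,"dz":-9,"wx":0,"wy":0,"wz":0},{"dx":1,"dy":10,"dz":-12.5,"wx":0,"wy":0,"wz":0},{"dx":2,"dy":15,"dz":-12.5,"wx":0,"wy":0,"wz":0},{"dx":3,"dy":20,"dz":-12.5,"wx":0,"wy":0,"wz":0},{"dx":4,"dy":25,"dz":-12.5,"wx":0,"wy":0,"wz":0},{"dx":4.6,"dy":30,"dz":-12.5,"wx":0,"wy":0,"wz":0},{"dx":5.2,"dy":34,"dz":-12.5,"wx":0,"wy":0,"wz":0},{"dx":5.4,"dy":37.5,"dz":-12.5,"wx":0,"wy":0,"wz":0},{"dx":5.4,"dy":38.8,"dz":-12.5,"wx":0,"wy":0,"wz":0}]'
python3 -m crank '[{"dx":0,"dy":0,"dz":0,"wx":0,"wy":0,"wz":0},{"dx":0,"dy":0,"dz":2,"wx":0,"wy":0,"wz":0},{"dx":0,"dy":0,"dz":5,"wx":0,"wy":0,"wz":0},{"dx":0,"dy":0,"dz":9,"wx":0,"wy":0,"wz":0},{"dx":0,"dy":0,"dz":12,"wx":0,"wy":0,"wz":0},{"dx":0,"dy":0,"dz":15,"wx":0,"wy":0,"wz":0},{"dx":0,"dy":0,"dz":15,"wx":0,"wy":0,"wz":0},{"dx":0,"dy":0,"dz":15,"wx":0,"wy":0,"wz":0},{"dx":0,"dy":0,"dz":15,"wx":0,"wy":0,"wz":0},{"dx":0,"dy":0,"dz":15,"wx":0,"wy":0,"wz":0}]'
```

```text
t: 7.8
eef_pos: [0.385, 0.3216, 0.2623]
ee_rot: [-3.14, -0.001, -3.14]
force: [0.1, -0.2, -2.0]
width: 0.0493
gripper_force: 30.0
t: 9.05
eef_pos: [0.3859, 0.3212, 0.1135]
ee_rot: [3.14, 0.001, -3.141]
force: [-0.7, -0.1, -2.4]
width: 0.0493
gripper_force: 30.0
```

```bash
python3 -m crank '[{"dx":0,"dy":0,"dz":1.5,"wx":0,"wy":0,"wz":0},{"dx":0,"dy":0,"dz":3,"wx":0,"wy":0,"wz":0},{"dx":0,"dy":0,"dz":4,"wx":0,"wy":0,"wz":0},{"dx":0,"dy":0,"dz":4.6,"wx":0,"wy":0,"wz":0},{"dx":0,"dy":0,"dz":5,"wx":0,"wy":0,"wz":0},{"dx":0,"dy":0,"dz":5.2,"wx":0,"wy":0,"wz":0},{"dx":0,"dy":0,"dz":5.2,"wx":0,"wy":0,"wz":0},{"dx":0,"dy":0,"dz":5.2,"wx":0,"wy":0,"wz":0},{"dx":0,"dy":0,"dz":5.2,"wx":0,"wy":0,"wz":0},{"dx":0,"dy":0,"dz":5.2,"wx":0,"wy":0,"wz":0}]'
python3 -m crank '[{"dx":0,"dy":0,"dz":0,"wx":0,"wy":0,"wz":0},{"dx":0,"dy":0,"dz":0,"wx":0,"wy":0,"wz":0},{"dx":0,"dy":0,"dz":0,"wx":0,"wy":0,"wz":0},{"dx":0,"dy":0,"dz":0,"wx":0,"wy":0,"wz":0},{"dx":0,"dy":0,"dz":-3,"wx":0,"wy":0,"wz":0},{"dx":0,"dy":0,"dz":-7,"wx":0,"wy":0,"wz":0},{"dx":0,"dy":0,"dz":-12,"wx":0,"wy":0,"wz":0},{"dx":0,"dy":0,"dz":-16,"wx":0,"wy":0,"wz":0},{"dx":0,"dy":0,"dz":-20,"wx":0,"wy":0,"wz":0},{"dx":-1,"dy":-4,"dz":-20,"wx":0,"wy":0,"wz":0}]' 6.4
python3 -m crank '[{"dx":-1,"dy":-6,"dz":0,"wx":0,"wy":0,"wz":0},{"dx":-2,"dy":-12,"dz":0,"wx":0,"wy":0,"wz":0},{"dx":-3,"dy":-18,"dz":0,"wx":0,"wy":0,"wz":0},{"dx":-4,"dy":-24,"dz":0,"wx":0,"wy":0,"wz":0},{"dx":-4.5,"dy":-29,"dz":3,"wx":0,"wy":0,"wz":0},{"dx":-4.8,"dy":-34,"dz":6,"wx":0,"wy":0,"wz":0},{"dx":-4.8,"dy":-39,"dz":8,"wx":0,"wy":0,"wz":0},{"dx":-4.8,"dy":-44,"dz":10,"wx":0,"wy":0,"wz":0},{"dx":-4.8,"dy":-44.3,"dz":12,"wx":0,"wy":0,"wz":0},{"dx":-4.8,"dy":-44.3,"dz":12,"wx":0,"wy":0,"wz":0}]' 8.7
python3 - <<'E'
from h import *
snap('top','top1'); marks('top',['piston','gear','bearing','conrod'])
snap('wrist','w2'); marks('wrist',['gear','conrod','bearing'])
plan([.444,-.162,.004],np.pi)
E
```

```text
t: 10.3
eef_pos: [0.3857, 0.3209, 0.0606]
ee_rot: [3.141, 0.0, -3.141]
force: [0.6, -0.0, -1.7]
width: 0.0495
gripper_force: 30.0
t: 11.55
eef_pos: [0.3968, 0.283, 0.2637]
ee_rot: [3.137, 0.004, -3.139]
force: [0.3, -0.4, -0.7]
width: 0.0642
gripper_force: 0.0
t: 12.8
eef_pos: [0.4425, -0.1628, 0.1392]
ee_rot: [3.142, -0.003, 3.14]
force: [0.2, 0.5, 1.0]
width: 0.087
gripper_force: 0.0
top piston [([0.661, -0.038, -0.0], 0.25)]
top gear [([0.444, -0.163, 0.002], 0.55)]
top bearing []
top conrod [([0.776, 0.142, 0.0], 0.58), ([0.441, -0.165, 0.002], 0.39)]
wrist gear [([0.442, -0.161, 0.001], 0.55)]
wrist conrod [([0.527, -0.176, -0.004], 0.95)]
wrist bearing [([0.44, 0.058, -0.001], 0.8)]
shift cm [ 0.03 -0.03 13.7 ] turn deg [0.  0.1 0.1]
```

View pics/w2.png

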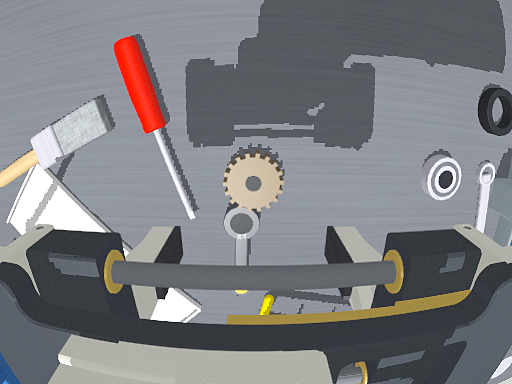

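Run:
```python
from h import *
print(onplane('top',[[326,231],[335,255],[340,264],[303,244],[303,197],[306,230]],.01).round(3))
```

```text
[[ 0.479 -0.228  0.01 ]
 [ 0.413 -0.248  0.01 ]
 [ 0.388 -0.26   0.01 ]
 [ 0.446 -0.163  0.01 ]
 [ 0.578 -0.17   0.01 ]
 [ 0.484 -0.173  0.01 ]]
```

```bash
python3 -m crank '[{"dx":0,"dy":0,"dz":0,"wx":0,"wy":0,"wz":0},{"dx":0,"dy":0,"dz":3,"wx":0,"wy":0,"wz":0},{"dx":0,"dy":0,"dz":7,"wx":0,"wy":0,"wz":0},{"dx":0,"dy":0,"dz":10,"wx":0,"wy":0,"wz":0},{"dx":0,"dy":0,"dz":12,"wx":0,"wy":0,"wz":0},{"dx":0,"dy":0,"dz":13,"wx":0,"wy":0,"wz":0},{"dx":0,"dy":0,"dz":13.4,"wx":0,"wy":0,"wz":0},{"dx":0,"dy":0,"dz":13.5,"wx":0,"wy":0,"wz":0},{"dx":0,"dy":0,"dz":13.5,"wx":0,"wy":0,"wz":0},{"dx":0,"dy":0,"dz":13.5,"wx":0,"wy":0,"wz":0}]' 7.2
python3 -m crank '[{"dx":0,"dy":0,"dz":0,"wx":0,"wy":0,"wz":0},{"dx":0,"dy":0,"dz":0,"wx":0,"wy":0,"wz":0},{"dx":0,"dy":0,"dz":0,"wx":0,"wy":0,"wz":0},{"dx":0,"dy":0,"dz":0,"wx":0,"wy":0,"wz":0},{"dx":0,"dy":0,"dz":-1,"wx":0,"wy":0,"wz":0},{"dx":0,"dy":0,"dz":-4,"wx":0,"wy":0,"wz":0},{"dx":0,"dy":0,"dz":-9,"wx":0,"wy":0,"wz":0},{"dx":0,"dy":0,"dz":-14,"wx":0,"wy":0,"wz":0},{"dx":0,"dy":0,"dz":-19,"wx":0,"wy":0,"wz":0},{"dx":0,"dy":0,"dz":-24,"wx":0,"wy":0,"wz":0}]' 0 30
python3 - <<'E'
from h import *
plan([.447,.32,.25],np.pi)
E
```

```text
t: 14.5
eef_pos: [0.4442, -0.1621, 0.006]
ee_rot: [3.142, 0.001, -3.141]
force: [-0.4, 0.8, 0.0]
width: 0.0724
gripper_force: 0.0
t: 15.75
eef_pos: [0.443, -0.1621, 0.2477]
ee_rot: [3.141, 0.0, -3.141]
force: [1.0, -0.9, -2.2]
width: 0.0512
gripper_force: 30.0
shift cm [-0.42 48.21 -0.22] turn deg [0. 0. 0.]
```

```bash
python3 -m crank '[{"dx":0,"dy":4,"dz":-1,"wx":0,"wy":0,"wz":0},{"dx":0,"dy":9,"dz":-1,"wx":0,"wy":0,"wz":0},{"dx":0,"dy":15,"dz":-1,"wx":0,"wy":0,"wz":0},{"dx":0,"dy":21,"dz":-1,"wx":0,"wy":0,"wz":0},{"dx":0,"dy":27,"dz":-1,"wx":0,"wy":0,"wz":0},{"dx":-0.4,"dy":33,"dz":-1,"wx":0,"wy":0,"wz":0},{"dx":-0.4,"dy":39,"dz":-1,"wx":0,"wy":0,"wz":0},{"dx":-0.4,"dy":44,"dz":-1,"wx":0,"wy":0,"wz":0},{"dx":-0.4,"dy":48.2,"dz":-1,"wx":0,"wy":0,"wz":0},{"dx":-0.4,"dy":48.2,"dz":0,"wx":0,"wy":0,"wz":0}]'
python3 -m crank '[{"dx":0,"dy":0,"dz":4,"wx":0,"wy":0,"wz":0},{"dx":0,"dy":0,"dz":9,"wx":0,"wy":0,"wz":0},{"dx":0,"dy":0,"dz":13,"wx":0,"wy":0,"wz":0},{"dx":0,"dy":0,"dz":16,"wx":0,"wy":0,"wz":0},{"dx":0,"dy":0,"dz":18,"wx":0,"wy":0,"wz":0},{"dx":0,"dy":0,"dz":19.3,"wx":0,"wy":0,"wz":0},{"dx":0,"dy":0,"dz":19.9,"wx":0,"wy":0,"wz":0},{"dx":0,"dy":0,"dz":19.9,"wx":0,"wy":0,"wz":0},{"dx":0,"dy":0,"dz":19.9,"wx":0,"wy":0,"wz":0},{"dx":0,"dy":0,"dz":19.9,"wx":0,"wy":0,"wz":0}]'
python3 -m crank '[{"dx":0,"dy":0,"dz":0,"wx":0,"wy":0,"wz":0},{"dx":0,"dy":0,"dz":0,"wx":0,"wy":0,"wz":0},{"dx":0,"dy":0,"dz":0,"wx":0,"wy":0,"wz":0},{"dx":0,"dy":0,"dz":0,"wx":0,"wy":0,"wz":0},{"dx":0,"dy":0,"dz":-3,"wx":0,"wy":0,"wz":0},{"dx":0,"dy":0,"dz":-7,"wx":0,"wy":0,"wz":0},{"dx":0,"dy":0,"dz":-12,"wx":0,"wy":0,"wz":0},{"dx":0,"dy":0,"dz":-16,"wx":0,"wy":0,"wz":0},{"dx":0,"dy":0,"dz":-20.5,"wx":0,"wy":0,"wz":0},{"dx":0,"dy":-4,"dz":-20.5,"wx":0,"wy":0,"wz":0}]' 6.4
python3 -m crank '[{"dx":0,"dy":-6,"dz":0,"wx":0,"wy":0,"wz":0},{"dx":0,"dy":-12,"dz":0,"wx":0,"wy":0,"wz":0},{"dx":0.7,"dy":-18,"dz":0,"wx":0,"wy":0,"wz":0},{"dx":0.7,"dy":-22.2,"dz":5,"wx":0,"wy":0,"wz":0},{"dx":0.7,"dy":-22.2,"dz":10,"wx":0,"wy":0,"wz":0},{"dx":0.7,"dy":-22.2,"dz":12,"wx":0,"wy":0,"wz":0},{"dx":0.7,"dy":-22.2,"dz":12,"wx":0,"wy":0,"wz":0},{"dx":0.7,"dy":-22.2,"dz":12,"wx":0,"wy":0,"wz":0},{"dx":0.7,"dy":-22.2,"dz":12,"wx":0,"wy":0,"wz":0},{"dx":0.7,"dy":-22.2,"dz":12,"wx":0,"wy":0,"wz":0}]' 7.4
python3 - <<'E'
from h import *
snap('scene','s2'); marks('scene',['bearing','conrod','gear','piston'])
snap('wrist','w3'); marks('wrist',['bearing','conrod'])
snap('top','top2'); marks('top',['gear','piston'])
plan([.440,.057,.004],np.pi)
E
```

```text
t: 17.0
eef_pos: [0.4474, 0.3224, 0.2456]
ee_rot: [3.141, 0.0, -3.139]
force: [-0.4, -1.0, -2.1]
width: 0.0512
gripper_force: 30.0
t: 18.25
eef_pos: [0.4478, 0.3202, 0.0471]
ee_rot: [3.141, 0.001, -3.141]
force: [-0.3, 0.3, -1.1]
width: 0.0514
gripper_force: 30.0
t: 19.5
eef_pos: [0.4492, 0.2821, 0.2551]
ee_rot: [3.137, 0.005, -3.139]
force: [-0.5, -0.5, -1.0]
width: 0.0637
gripper_force: 0.0
t: 20.75
eef_pos: [0.4411, 0.0582, 0.1323]
ee_rot: [3.141, 0.001, -3.141]
force: [-0.4, -0.6, -0.7]
width: 0.0742
gripper_force: 0.0
scene bearing [([0.441, 0.056, 0.0], 0.77)]
scene conrod [([0.529, -0.175, -0.0], 0.85)]
scene gear [([0.662, -0.037, -0.002], 0.64), ([0.449, 0.325, 0.041], 0.5)]
scene piston [([0.386, 0.321, 0.04], 0.68)]
wrist bearing [([0.437, 0.057, -0.003], 0.92), ([0.352, 0.14, -0.0], 0.49)]
wrist conrod []
top gear [([0.449, 0.318, 0.04], 0.61)]
top piston [([0.561, -0.376, 0.0], 0.63)]
shift cm [ 0.07 -0.08 12.74] turn deg [-0. -0.  0.]
```

```bash
python3 -m crank '[{"dx":0.1,"dy":-0.1,"dz":4,"wx":0,"wy":0,"wz":0},{"dx":0.1,"dy":-0.1,"dz":8,"wx":0,"wy":0,"wz":0},{"dx":0.1,"dy":-0.1,"dz":11,"wx":0,"wy":0,"wz":0},{"dx":0.1,"dy":-0.1,"dz":12.3,"wx":0,"wy":0,"wz":0},{"dx":0.1,"dy":-0.1,"dz":12.8,"wx":0,"wy":0,"wz":0},{"dx":0.1,"dy":-0.1,"dz":12.8,"wx":0,"wy":0,"wz":0},{"dx":0.1,"dy":-0.1,"dz":12.8,"wx":0,"wy":0,"wz":0},{"dx":0.1,"dy":-0.1,"dz":12.8,"wx":0,"wy":0,"wz":0},{"dx":0.1,"dy":-0.1,"dz":12.8,"wx":0,"wy":0,"wz":0},{"dx":0.1,"dy":-0.1,"dz":12.8,"wx":0,"wy":0,"wz":0}]'
python3 -m crank '[{"dx":0,"dy":0,"dz":0,"wx":0,"wy":0,"wz":0},{"dx":0,"dy":0,"dz":0,"wx":0,"wy":0,"wz":0},{"dx":0,"dy":0,"dz":0,"wx":0,"wy":0,"wz":0},{"dx":0,"dy":0,"dz":0,"wx":0,"wy":0,"wz":0},{"dx":0,"dy":0,"dz":-1,"wx":0,"wy":0,"wz":0},{"dx":0,"dy":0,"dz":-4,"wx":0,"wy":0,"wz":0},{"dx":0,"dy":0,"dz":-9,"wx":0,"wy":0,"wz":0},{"dx":0,"dy":0,"dz":-14,"wx":0,"wy":0,"wz":0},{"dx":0,"dy":0,"dz":-19,"wx":0,"wy":0,"wz":0},{"dx":0,"dy":0,"dz":-25,"wx":0,"wy":0,"wz":0}]' 0 30
python3 - <<'E'
from h import *
plan([.508,.32,.25],np.pi)
E
```

```text
t: 22.55
eef_pos: [0.4398, 0.0569, 0.0037]
ee_rot: [3.141, 0.0, -3.141]
force: [-0.3, 0.1, 0.9]
width: 0.0737
gripper_force: 0.0
t: 23.8
eef_pos: [0.4386, 0.0563, 0.2554]
ee_rot: [-3.142, -0.001, -3.141]
force: [2.0, 0.8, -1.7]
width: 0.0511
gripper_force: 30.0
shift cm [-6.95 26.37  0.53] turn deg [-0. -0.  0.]
```

```bash
python3 -m crank '[{"dx":-1,"dy":4,"dz":0,"wx":0,"wy":0,"wz":0},{"dx":-3,"dy":9,"dz":0,"wx":0,"wy":0,"wz":0},{"dx":-5,"dy":14,"dz":0,"wx":0,"wy":0,"wz":0},{"dx":-6,"dy":19,"dz":0,"wx":0,"wy":0,"wz":0},{"dx":-6.9,"dy":23,"dz":0,"wx":0,"wy":0,"wz":0},{"dx":-6.9,"dy":26.4,"dz":0,"wx":0,"wy":0,"wz":0},{"dx":-6.9,"dy":26.4,"dz":0,"wx":0,"wy":0,"wz":0},{"dx":-6.9,"dy":26.4,"dz":2,"wx":0,"wy":0,"wz":0},{"dx":-6.9,"dy":26.4,"dz":5,"wx":0,"wy":0,"wz":0},{"dx":-6.9,"dy":26.4,"dz":9,"wx":0,"wy":0,"wz":0}]'
python3 -m crank '[{"dx":0,"dy":0,"dz":4,"wx":0,"wy":0,"wz":0},{"dx":0,"dy":0,"dz":7,"wx":0,"wy":0,"wz":0},{"dx":0,"dy":0,"dz":9,"wx":0,"wy":0,"wz":0},{"dx":0,"dy":0,"dz":10.5,"wx":0,"wy":0,"wz":0},{"dx":0,"dy":0,"dz":11.5,"wx":0,"wy":0,"wz":0},{"dx":0,"dy":0,"dz":11.8,"wx":0,"wy":0,"wz":0},{"dx":0,"dy":0,"dz":11.8,"wx":0,"wy":0,"wz":0},{"dx":0,"dy":0,"dz":11.8,"wx":0,"wy":0,"wz":0},{"dx":0,"dy":0,"dz":11.8,"wx":0,"wy":0,"wz":0},{"dx":0,"dy":0,"dz":11.8,"wx":0,"wy":0,"wz":0}]'
```

```text
t: 25.05
eef_pos: [0.5088, 0.3204, 0.164]
ee_rot: [3.14, 0.001, -3.141]
force: [0.9, 0.1, -2.2]
width: 0.0511
gripper_force: 30.0
t: 26.3
eef_pos: [0.5087, 0.321, 0.0458]
ee_rot: [3.141, 0.0, -3.141]
force: [0.6, 0.1, -2.6]
width: 0.0514
gripper_force: 30.0
```

```bash
python3 -m crank '[{"dx":0,"dy":0,"dz":0,"wx":0,"wy":0,"wz":0},{"dx":0,"dy":0,"dz":0,"wx":0,"wy":0,"wz":0},{"dx":0,"dy":0,"dz":0,"wx":0,"wy":0,"wz":0},{"dx":0,"dy":0,"dz":0,"wx":0,"wy":0,"wz":0},{"dx":0,"dy":0,"dz":-3,"wx":0,"wy":0,"wz":0},{"dx":0,"dy":0,"dz":-7,"wx":0,"wy":0,"wz":0},{"dx":0,"dy":0,"dz":-12,"wx":0,"wy":0,"wz":0},{"dx":0,"dy":0,"dz":-16,"wx":0,"wy":0,"wz":0},{"dx":0,"dy":0,"dz":-20.5,"wx":0,"wy":0,"wz":0},{"dx":0,"dy":-4,"dz":-20.5,"wx":0,"wy":0,"wz":0}]' 6.4
python3 -m crank '[{"dx":0,"dy":-6,"dz":0,"wx":0,"wy":0,"wz":0},{"dx":0,"dy":-12,"dz":0,"wx":0,"wy":0,"wz":0},{"dx":-1,"dy":-18,"dz":0,"wx":0,"wy":0,"wz":0},{"dx":-2,"dy":-24,"dz":0,"wx":0,"wy":0,"wz":0},{"dx":-2,"dy":-30,"dz":0,"wx":0,"wy":0,"wz":0},{"dx":-2,"dy":-36,"dz":0,"wx":0,"wy":0,"wz":0},{"dx":-2,"dy":-41,"dz":0,"wx":0,"wy":0,"wz":0},{"dx":-2,"dy":-45.5,"dz":1,"wx":0,"wy":0,"wz":0},{"dx":-2,"dy":-45.5,"dz":4,"wx":0,"wy":0,"wz":0},{"dx":-2,"dy":-45.5,"dz":8,"wx":0,"wy":0,"wz":0}]' 5
python3 - <<'E'
from h import *
snap('wrist','w4'); marks('wrist',['conrod','bearing'])
snap('scene','s3'); marks('scene',['conrod','bearing']); axis('scene','conrod',.018)
plan([.528,-.175,.004],np.pi)
E
```

```text
t: 27.55
eef_pos: [0.5102, 0.2831, 0.2543]
ee_rot: [3.137, 0.005, -3.139]
force: [-0.3, -0.5, -1.1]
width: 0.064
gripper_force: 0.0
t: 28.8
eef_pos: [0.5292, -0.1751, 0.1704]
ee_rot: [-3.142, 0.002, 3.14]
force: [0.3, 0.0, -0.1]
width: 0.0498
gripper_force: 0.0
wrist conrod [([0.527, -0.177, -0.002], 0.96), ([0.392, -0.254, -0.004], 0.75)]
wrist bearing [([0.558, -0.372, -0.001], 0.71), ([0.391, -0.252, -0.002], 0.6)]
scene conrod [([0.527, -0.177, -0.001], 0.76)]
scene bearing []
scene conrod 0.88 mean [ 0.5301 -0.1803] rectc 533 -180 size 34 117 deg 179.2
shift cm [ 0.24 -0.09 16.84] turn deg [-0.   0.2  0.1]
```

View pics/w4.png

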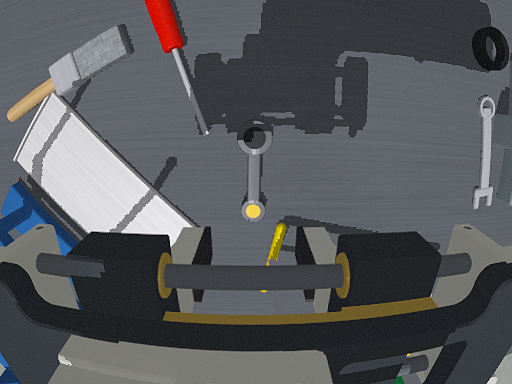

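```bash
python3 -m crank '[{"dx":0.1,"dy":0,"dz":4,"wx":0,"wy":0,"wz":0},{"dx":0.1,"dy":0,"dz":8,"wx":0,"wy":0,"wz":0},{"dx":0.1,"dy":0,"dz":12,"wx":0,"wy":0,"wz":0},{"dx":0.1,"dy":0,"dz":15,"wx":0,"wy":0,"wz":0},{"dx":0.1,"dy":0,"dz":16.2,"wx":0,"wy":0,"wz":0},{"dx":0.1,"dy":0,"dz":16.6,"wx":0,"wy":0,"wz":0},{"dx":0.1,"dy":0,"dz":16.6,"wx":0,"wy":0,"wz":0},{"dx":0.1,"dy":0,"dz":16.6,"wx":0,"wy":0,"wz":0},{"dx":0.1,"dy":0,"dz":16.6,"wx":0,"wy":0,"wz":0},{"dx":0.1,"dy":0,"dz":16.6,"wx":0,"wy":0,"wz":0}]'
python3 -m crank '[{"dx":0,"dy":0,"dz":0,"wx":0,"wy":0,"wz":0},{"dx":0,"dy":0,"dz":0,"wx":0,"wy":0,"wz":0},{"dx":0,"dy":0,"dz":0,"wx":0,"wy":0,"wz":0},{"dx":0,"dy":0,"dz":0,"wx":0,"wy":0,"wz":0},{"dx":0,"dy":0,"dz":0,"wx":0,"wy":0,"wz":0},{"dx":0,"dy":0,"dz":-3,"wx":0,"wy":0,"wz":0},{"dx":0,"dy":0,"dz":-8,"wx":0,"wy":0,"wz":0},{"dx":0,"dy":0,"dz":-14,"wx":0,"wy":0,"wz":0},{"dx":0,"dy":0,"dz":-20,"wx":0,"wy":0,"wz":0},{"dx":0,"dy":0,"dz":-25,"wx":0,"wy":0,"wz":0}]' 0 40
python3 - <<'E'
from h import *
plan([.455,.425,.25],np.pi)
E
```

```text
t: 30.4
eef_pos: [0.528, -0.1741, 0.0049]
ee_rot: [3.142, 0.001, -3.141]
force: [0.3, -0.9, 0.0]
width: 0.0502
gripper_force: 0.0
t: 31.65
eef_pos: [0.5276, -0.174, 0.2569]
ee_rot: [3.141, 0.001, -3.141]
force: [1.5, 0.5, -2.8]
width: 0.0138
gripper_force: 40.0
shift cm [ 7.24 59.91  0.69] turn deg [0.  0.1 0. ]
```

```bash
python3 -m crank '[{"dx":0.5,"dy":4,"dz":0,"wx":0,"wy":0,"wz":0},{"dx":1,"dy":9,"dz":0,"wx":0,"wy":0,"wz":0},{"dx":2,"dy":15,"dz":0,"wx":0,"wy":0,"wz":0},{"dx":3,"dy":21,"dz":0,"wx":0,"wy":0,"wz":0},{"dx":4,"dy":27,"dz":0,"wx":0,"wy":0,"wz":0},{"dx":5,"dy":33,"dz":0,"wx":0,"wy":0,"wz":0},{"dx":6,"dy":39,"dz":0,"wx":0,"wy":0,"wz":0},{"dx":7,"dy":45,"dz":0,"wx":0,"wy":0,"wz":0},{"dx":7.2,"dy":51,"dz":0,"wx":0,"wy":0,"wz":0},{"dx":7.2,"dy":56,"dz":0,"wx":0,"wy":0,"wz":0}]'
python3 -m crank '[{"dx":0,"dy":3,"dz":0,"wx":0,"wy":0,"wz":0},{"dx":0,"dy":3.9,"dz":2,"wx":0,"wy":0,"wz":0},{"dx":0,"dy":3.9,"dz":5,"wx":0,"wy":0,"wz":0},{"dx":0,"dy":3.9,"dz":9,"wx":0,"wy":0,"wz":0},{"dx":0,"dy":3.9,"dz":13,"wx":0,"wy":0,"wz":0},{"dx":0,"dy":3.9,"dz":16,"wx":0,"wy":0,"wz":0},{"dx":0,"dy":3.9,"dz":18.5,"wx":0,"wy":0,"wz":0},{"dx":0,"dy":3.9,"dz":20,"wx":0,"wy":0,"wz":0},{"dx":0,"dy":3.9,"dz":20.8,"wx":0,"wy":0,"wz":0},{"dx":0,"dy":3.9,"dz":20.8,"wx":0,"wy":0,"wz":0}]'
```

```text
t: 32.9
eef_pos: [0.4546, 0.3879, 0.254]
ee_rot: [-3.141, -0.001, -3.14]
force: [1.7, -0.4, -1.7]
width: 0.0138
gripper_force: 40.0
t: 34.15
eef_pos: [0.4556, 0.4248, 0.0464]
ee_rot: [-3.141, -0.0, -3.141]
force: [-0.4, -0.3, -2.9]
width: 0.0137
gripper_force: 40.0
```

```bash
python3 -m crank '[{"dx":0,"dy":0,"dz":0,"wx":0,"wy":0,"wz":0},{"dx":0,"dy":0,"dz":0,"wx":0,"wy":0,"wz":0},{"dx":0,"dy":0,"dz":0,"wx":0,"wy":0,"wz":0},{"dx":0,"dy":0,"dz":0,"wx":0,"wy":0,"wz":0},{"dx":0,"dy":0,"dz":-3,"wx":0,"wy":0,"wz":0},{"dx":0,"dy":0,"dz":-8,"wx":0,"wy":0,"wz":0},{"dx":0,"dy":0,"dz":-14,"wx":0,"wy":0,"wz":0},{"dx":0,"dy":0,"dz":-20,"wx":0,"wy":0,"wz":0},{"dx":0,"dy":0,"dz":-26,"wx":0,"wy":0,"wz":0},{"dx":0,"dy":0,"dz":-29,"wx":0,"wy":0,"wz":0}]' 3.4
python3 - <<'E'
from h import *
s=snap('scene','s4'); t=snap('top','t4'); w=snap('wrist','w5')
marks('scene',['piston','gear','bearing','conrod','clamp_tip','clamp_hinge','lid_hinge']); marks('top',['clamp_tip','clamp_hinge']); marks('wrist',['clamp_tip','clamp_hinge','piston','gear','bearing','conrod'])
a=cv2.resize(s[70:200,240:440],(800,520),interpolation=cv2.INTER_CUBIC); cv2.imwrite('pics/c4.png',a[:,:,::-1])
E
```

```text
t: 35.4
eef_pos: [0.4561, 0.4253, 0.3409]
ee_rot: [3.137, 0.003, -3.141]
force: [0.7, 1.1, -0.8]
width: 0.0341
gripper_force: 0.0
scene piston [([0.388, 0.32, 0.041], 0.83)]
scene gear [([0.451, 0.324, 0.041], 0.49), ([0.778, 0.135, 0.004], 0.15)]
scene bearing [([0.508, -0.428, 0.183], 0.49)]
scene conrod [([0.752, 0.27, -0.003], 0.25)]
scene clamp_tip [([0.461, 0.187, 0.22], 0.78), ([0.752, 0.268, -0.004], 0.19)]
scene clamp_hinge [([0.448, 0.323, 0.041], 0.72), ([0.457, 0.179, 0.121], 0.63)]
scene lid_hinge [([0.56, 0.336, 0.099], 0.86), ([0.35, 0.138, -0.001], 0.44)]
top clamp_tip [([0.459, 0.19, 0.217], 0.44)]
top clamp_hinge [([0.507, -0.423, 0.179], 0.68), ([0.459, 0.181, 0.116], 0.63)]
wrist clamp_tip [([0.46, 0.19, 0.218], 0.71)]
wrist clamp_hinge [([0.462, 0.175, 0.118], 0.66)]
wrist piston [([0.385, 0.325, 0.037], 0.74), ([0.504, 0.321, 0.041], 0.36)]
wrist gear [([0.446, 0.318, 0.04], 0.69)]
wrist bearing [([0.507, 0.321, 0.038], 0.87), ([0.462, 0.178, 0.117], 0.63)]
wrist conrod [([0.457, 0.422, 0.038], 0.57)]
```

View pics/c4.png

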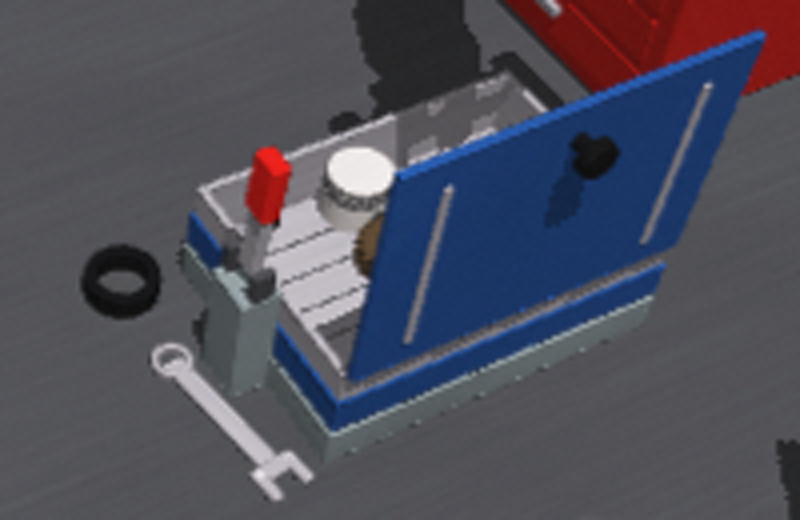

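View pics/w5.png

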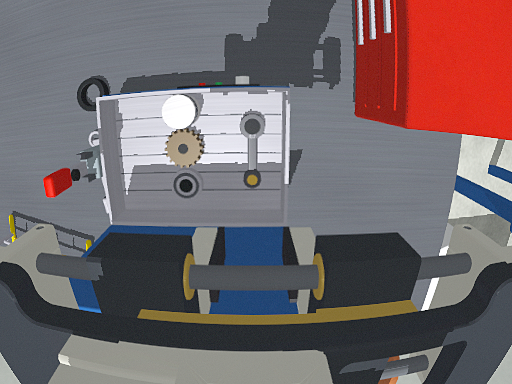

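```bash
python3 -m crank '[{"dx":0,"dy":-6,"dz":0,"wx":0,"wy":0,"wz":0},{"dx":0,"dy":-12,"dz":0,"wx":0,"wy":0,"wz":0},{"dx":0,"dy":-16.5,"dz":0,"wx":0,"wy":0,"wz":0},{"dx":0,"dy":-16.5,"dz":4,"wx":0,"wy":0,"wz":0},{"dx":0,"dy":-16.5,"dz":9,"wx":0,"wy":0,"wz":0},{"dx":0,"dy":-16.5,"dz":13,"wx":0,"wy":0,"wz":0},{"dx":0,"dy":-16.5,"dz":15,"wx":0,"wy":0,"wz":0},{"dx":0,"dy":-16.5,"dz":15,"wx":0,"wy":0,"wz":0},{"dx":0,"dy":-16.5,"dz":15,"wx":0,"wy":0,"wz":0},{"dx":0,"dy":-16.5,"dz":15,"wx":0,"wy":0,"wz":0}]' 0 10
python3 -m crank '[{"dx":0,"dy":-1,"dz":0,"wx":0,"wy":0,"wz":0},{"dx":0,"dy":-2,"dz":0,"wx":0,"wy":0,"wz":0},{"dx":0,"dy":-3,"dz":0,"wx":0,"wy":0,"wz":0},{"dx":0,"dy":-3.8,"dz":0,"wx":0,"wy":0,"wz":0},{"dx":0,"dy":-4.6,"dz":0,"wx":0,"wy":0,"wz":0},{"dx":0,"dy":-5.4,"dz":0,"wx":0,"wy":0,"wz":0},{"dx":0,"dy":-6.2,"dz":0,"wx":0,"wy":0,"wz":0},{"dx":0,"dy":-7,"dz":0,"wx":0,"wy":0,"wz":0},{"dx":0,"dy":-7.5,"dz":0,"wx":0,"wy":0,"wz":0},{"dx":0,"dy":-7.5,"dz":0,"wx":0,"wy":0,"wz":0}]'
python3 - <<'E'
from h import *
snap('scene','s5');marks('scene',['clamp_tip'])
snap('top','t5');marks('top',['clamp_tip'])
E
```

```text
t: 37.55
eef_pos: [0.4562, 0.2604, 0.1878]
ee_rot: [3.14, 0.002, -3.141]
force: [-0.6, 0.2, 0.0]
width: 0.0003
gripper_force: 0.0
t: 38.8
eef_pos: [0.4554, 0.1842, 0.1863]
ee_rot: [-3.141, -0.001, 3.141]
force: [0.3, 0.9, -0.1]
width: 0.0004
gripper_force: 0.0
scene clamp_tip [([0.46, 0.153, 0.215], 0.66)]
top clamp_tip []
```

```bash
python3 -m crank '[{"dx":0,"dy":2,"dz":0,"wx":0,"wy":0,"wz":0},{"dx":0,"dy":2,"dz":-5,"wx":0,"wy":0,"wz":0},{"dx":0,"dy":2,"dz":-11,"wx":0,"wy":0,"wz":0},{"dx":0,"dy":3,"dz":-17.5,"wx":0,"wy":0,"wz":0},{"dx":-2,"dy":8,"dz":-18.5,"wx":0,"wy":0,"wz":0},{"dx":-6,"dy":12,"dz":-18.5,"wx":0,"wy":0,"wz":0},{"dx":-10,"dy":16,"dz":-18.5,"wx":0,"wy":0,"wz":0},{"dx":-14,"dy":19,"dz":-18.5,"wx":0,"wy":0,"wz":0},{"dx":-17.2,"dy":20.6,"dz":-18.5,"wx":0,"wy":0,"wz":0},{"dx":-17.2,"dy":20.6,"dz":-18.5,"wx":0,"wy":0,"wz":0}]'
python3 -m crank '[{"dx":0,"dy":0,"dz":0,"wx":0,"wy":0,"wz":0},{"dx":0,"dy":0,"dz":0,"wx":0,"wy":0,"wz":0},{"dx":0,"dy":0,"dz":3,"wx":0,"wy":0,"wz":0},{"dx":0,"dy":0,"dz":6,"wx":0,"wy":0,"wz":0},{"dx":0,"dy":0,"dz":9,"wx":0,"wy":0,"wz":0},{"dx":0,"dy":0,"dz":10.6,"wx":0,"wy":0,"wz":0},{"dx":0,"dy":0,"dz":10.6,"wx":0,"wy":0,"wz":0},{"dx":0,"dy":0,"dz":10.6,"wx":0,"wy":0,"wz":0},{"dx":0,"dy":0,"dz":10.6,"wx":0,"wy":0,"wz":0},{"dx":0,"dy":0,"dz":10.6,"wx":0,"wy":0,"wz":0}]'
python3 - <<'E'
import numpy as np
r=.17
for th in np.arange(1.65,-0.01,-.1):
    print(round(th,2),np.round([.561-r*np.cos(th)+.009*np.sin(th)+.0095, .095+r*np.sin(th)+.009*np.cos(th)],4))
E
```

```text
t: 40.25
eef_pos: [0.6288, 0.393, 0.3675]
ee_rot: [-3.138, -0.003, -3.141]
force: [-0.3, -0.1, -0.6]
width: 0.0004
gripper_force: 0.0
t: 41.5
eef_pos: [0.6278, 0.3911, 0.2663]
ee_rot: [3.141, 0.001, -3.141]
force: [-0.1, 0.4, -0.4]
width: 0.0006
gripper_force: 0.0
1.65 [0.5929 0.2638]
1.55 [0.576  0.2652]
1.45 [0.5589 0.2648]
1.35 [0.5421 0.2628]
1.25 [0.5254 0.2592]
1.15 [0.5093 0.2538]
1.05 [0.4937 0.2469]
0.95 [0.4789 0.2385]
0.85 [0.4651 0.2287]
0.75 [0.4522 0.2175]
0.65 [0.4406 0.205 ]
0.55 [0.4303 0.1915]
0.45 [0.4213 0.177 ]
0.35 [0.4139 0.1617]
0.25 [0.408  0.1458]
0.15 [0.4038 0.1293]
0.05 [0.4012 0.1125]
```

```bash
python3 -m crank '[{"dx":2.3,"dy":0,"dz":0,"wx":0,"wy":0,"wz":0},{"dx":3.8,"dy":0,"dz":0,"wx":0,"wy":0,"wz":0},{"dx":5.2,"dy":0,"dz":0,"wx":0,"wy":0,"wz":0},{"dx":6.9,"dy":0,"dz":0.1,"wx":0,"wy":0,"wz":0},{"dx":8.6,"dy":0,"dz":0.3,"wx":0,"wy":0,"wz":0},{"dx":10.3,"dy":0,"dz":0.7,"wx":0,"wy":0,"wz":0},{"dx":11.9,"dy":0,"dz":1.2,"wx":0,"wy":0,"wz":0},{"dx":13.4,"dy":0,"dz":1.9,"wx":0,"wy":0,"wz":0},{"dx":14.1,"dy":0,"dz":2.3,"wx":0,"wy":0,"wz":0},{"dx":14.9,"dy":0,"dz":2.8,"wx":0,"wy":0,"wz":0}]'
python3 - <<'E'
from h import *
s=snap('scene','s6'); cv2.imwrite('pics/c6.png',cv2.resize(s[40:200,240:460],(660,480))[:,:,::-1])
marks('scene',['lid','clamp_tip'])
E
```

```text
t: 42.75
eef_pos: [0.4781, 0.3909, 0.2373]
ee_rot: [3.142, 0.0, -3.141]
force: [0.7, 0.2, 1.9]
width: 0.0007
gripper_force: 1.0Traceback (most recent call last):
  File "<stdin>", line 3, in <module>
  File "h.py", line 7, in marks
    r=arm.mark_of(cam,n)
ValueError: it knows: bearing, brush, clamp_hinge, clamp_tip, conrod, flange, gear, hook, jar, lid_hinge, oil_bottle, piston, rack, screwdriver, spray_can, stand, tape_roll, washer, wrench
```

View pics/c6.png

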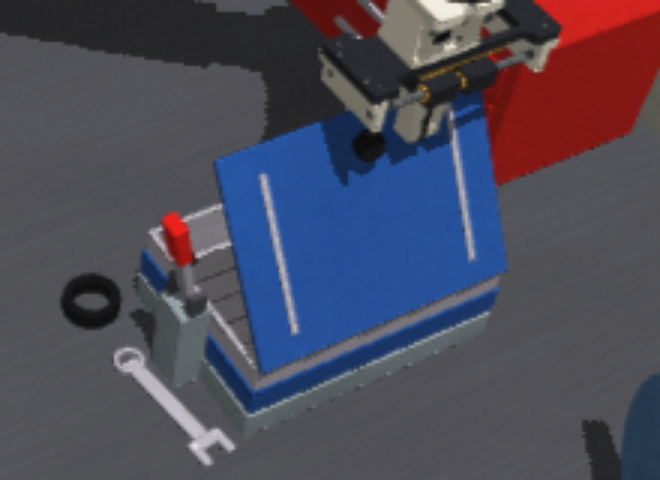

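```bash
python3 -m crank '[{"dx":1.3,"dy":0,"dz":0.8,"wx":0,"wy":0,"wz":0},{"dx":2.6,"dy":0,"dz":1.9,"wx":0,"wy":0,"wz":0},{"dx":3.7,"dy":0,"dz":3.2,"wx":0,"wy":0,"wz":0},{"dx":4.8,"dy":0,"dz":4.5,"wx":0,"wy":0,"wz":0},{"dx":5.7,"dy":0,"dz":6,"wx":0,"wy":0,"wz":0},{"dx":6.4,"dy":0,"dz":7.5,"wx":0,"wy":0,"wz":0},{"dx":6.9,"dy":0,"dz":8.8,"wx":0,"wy":0,"wz":0},{"dx":7.2,"dy":0,"dz":9.9,"wx":0,"wy":0,"wz":0},{"dx":7.4,"dy":0,"dz":10.8,"wx":0,"wy":0,"wz":0},{"dx":7.6,"dy":0,"dz":11.6,"wx":0,"wy":0,"wz":0}]'
python3 -m crank '[{"dx":0,"dy":0,"dz":0.2,"wx":0,"wy":0,"wz":0},{"dx":0,"dy":0,"dz":0.4,"wx":0,"wy":0,"wz":0},{"dx":0,"dy":0,"dz":0.6,"wx":0,"wy":0,"wz":0},{"dx":0,"dy":0,"dz":0.8,"wx":0,"wy":0,"wz":0},{"dx":0,"dy":0,"dz":1.0,"wx":0,"wy":0,"wz":0},{"dx":0,"dy":0,"dz":1.2,"wx":0,"wy":0,"wz":0},{"dx":0,"dy":0,"dz":1.3,"wx":0,"wy":0,"wz":0},{"dx":0,"dy":0,"dz":1.4,"wx":0,"wy":0,"wz":0},{"dx":0,"dy":0,"dz":1.5,"wx":0,"wy":0,"wz":0},{"dx":0,"dy":0,"dz":1.6,"wx":0,"wy":0,"wz":0}]'
```

```text
t: 44.05
eef_pos: [0.4027, 0.3908, 0.1209]
ee_rot: [-3.141, 0.0, -3.141]
force: [0.3, 1.0, 0.9]
width: 0.0006
gripper_force: 0.5
t: 45.3
eef_pos: [0.4026, 0.3908, 0.1054]
ee_rot: [-3.142, -0.0, -3.141]
force: [-1.5, -0.0, 1.3]
width: 0.0008
gripper_force: 0.5
```

```bash
python3 -m crank '[{"dx":0,"dy":0,"dz":0.05,"wx":0,"wy":0,"wz":0},{"dx":0,"dy":0,"dz":0.1,"wx":0,"wy":0,"wz":0},{"dx":0,"dy":0,"dz":0.1,"wx":0,"wy":0,"wz":0},{"dx":0,"dy":0,"dz":0.15,"wx":0,"wy":0,"wz":0},{"dx":0,"dy":0,"dz":0.15,"wx":0,"wy":0,"wz":0},{"dx":0,"dy":0,"dz":0.2,"wx":0,"wy":0,"wz":0},{"dx":0,"dy":0,"dz":0.2,"wx":0,"wy":0,"wz":0},{"dx":0,"dy":0,"dz":0.25,"wx":0,"wy":0,"wz":0},{"dx":0,"dy":0,"dz":0.25,"wx":0,"wy":0,"wz":0},{"dx":0,"dy":0,"dz":0.25,"wx":0,"wy":0,"wz":0}]'
```

```text
t: 46.55
eef_pos: [0.4026, 0.3908, 0.1038]
ee_rot: [3.141, 0.0, -3.141]
force: [-2.7, -1.6, 8.7]
width: 0.0004
gripper_force: 4.5
```

```bash
python3 -m crank '[{"dx":0,"dy":0,"dz":-3,"wx":0,"wy":0,"wz":0},{"dx":0,"dy":0,"dz":-8,"wx":0,"wy":0,"wz":0},{"dx":0,"dy":0,"dz":-13,"wx":0,"wy":0,"wz":0},{"dx":-1,"dy":-3,"dz":-16.5,"wx":0,"wy":0,"wz":0},{"dx":-2,"dy":-9,"dz":-16.5,"wx":0,"wy":0,"wz":0},{"dx":-4,"dy":-15,"dz":-16.5,"wx":0,"wy":0,"wz":0},{"dx":-5.7,"dy":-20,"dz":-16.5,"wx":0,"wy":0,"wz":0},{"dx":-5.7,"dy":-26,"dz":-16.5,"wx":0,"wy":0,"wz":0},{"dx":-5.7,"dy":-30,"dz":-16.5,"wx":0,"wy":0,"wz":0},{"dx":-5.7,"dy":-30,"dz":-16.5,"wx":0,"wy":0,"wz":0}]'
python3 -m crank '[{"dx":0,"dy":0,"dz":0,"wx":0,"wy":0,"wz":0},{"dx":0,"dy":0,"dz":0,"wx":0,"wy":0,"wz":0},{"dx":0,"dy":0,"dz":2,"wx":0,"wy":0,"wz":0},{"dx":0,"dy":0,"dz":4,"wx":0,"wy":0,"wz":0},{"dx":0,"dy":0,"dz":6,"wx":0,"wy":0,"wz":0},{"dx":0,"dy":0,"dz":7.2,"wx":0,"wy":0,"wz":0},{"dx":0,"dy":0,"dz":7.2,"wx":0,"wy":0,"wz":0},{"dx":0,"dy":0,"dz":7.2,"wx":0,"wy":0,"wz":0},{"dx":0,"dy":0,"dz":7.2,"wx":0,"wy":0,"wz":0},{"dx":0,"dy":0,"dz":7.2,"wx":0,"wy":0,"wz":0}]'
python3 - <<'E'
from h import *
snap('scene','s7');marks('scene',['clamp_tip','clamp_hinge']); snap('top','t7');marks('top',['clamp_tip'])
p=arm.get_state()['eef_pos']; r=.08
for f in np.arange(1.9,-.01,-.1):
    y=.176+r*np.cos(f)-.008*np.sin(f)-.018; z=.117+r*np.sin(f)+.008*np.cos(f)
    print(round(f,2),np.round([(y-p[1])*100,(p[2]-z)*100],1))
E
```

```text
t: 47.8
eef_pos: [0.4595, 0.0886, 0.2681]
ee_rot: [3.141, 0.0, 3.139]
force: [-0.0, 0.4, -0.0]
width: 0.0003
gripper_force: 0.0
t: 49.05
eef_pos: [0.4599, 0.091, 0.1964]
ee_rot: [3.141, 0.001, -3.141]
force: [1.1, -0.3, -0.0]
width: 0.0002
gripper_force: 0.0
scene clamp_tip [([0.459, 0.157, 0.215], 0.74)]
scene clamp_hinge [([0.462, 0.178, 0.12], 0.56)]
top clamp_tip [([0.558, 0.334, 0.093], 0.48)]
1.9 [3.4 0.6]
1.8 [4.1 0.3]
1.7 [4.9 0.1]
1.6 [ 5.7 -0.1]
1.5 [ 6.5 -0.1]
1.4 [ 7.3 -0.1]
1.3 [ 8.1 -0. ]
1.2 [8.9 0.2]
1.1 [9.6 0.4]
1.0 [10.4  0.7]
0.9 [11.1  1.1]
0.8 [11.7  1.6]
0.7 [12.3  2.1]
0.6 [12.9  2.7]
0.5 [13.4  3.4]
0.4 [13.8  4.1]
0.3 [14.1  4.8]
0.2 [14.4  5.5]
0.1 [14.6  6.3]
-0.0 [14.7  7.1]
```

```bash
python3 -m crank '[{"dx":0,"dy":3,"dz":0.3,"wx":0,"wy":0,"wz":0},{"dx":0,"dy":4.1,"dz":0.3,"wx":0,"wy":0,"wz":0},{"dx":0,"dy":4.9,"dz":0.1,"wx":0,"wy":0,"wz":0},{"dx":0,"dy":5.7,"dz":0,"wx":0,"wy":0,"wz":0},{"dx":0,"dy":6.5,"dz":0,"wx":0,"wy":0,"wz":0},{"dx":0,"dy":7.3,"dz":0,"wx":0,"wy":0,"wz":0},{"dx":0,"dy":8.1,"dz":0,"wx":0,"wy":0,"wz":0},{"dx":0,"dy":8.9,"dz":0.2,"wx":0,"wy":0,"wz":0},{"dx":0,"dy":9.6,"dz":0.4,"wx":0,"wy":0,"wz":0},{"dx":0,"dy":10.4,"dz":0.7,"wx":0,"wy":0,"wz":0}]'
python3 -m crank '[{"dx":0,"dy":0.7,"dz":0.4,"wx":0,"wy":0,"wz":0},{"dx":0,"dy":1.3,"dz":0.9,"wx":0,"wy":0,"wz":0},{"dx":0,"dy":1.9,"dz":1.4,"wx":0,"wy":0,"wz":0},{"dx":0,"dy":2.5,"dz":2,"wx":0,"wy":0,"wz":0},{"dx":0,"dy":3,"dz":2.7,"wx":0,"wy":0,"wz":0},{"dx":0,"dy":3.4,"dz":3.4,"wx":0,"wy":0,"wz":0},{"dx":0,"dy":3.7,"dz":4.1,"wx":0,"wy":0,"wz":0},{"dx":0,"dy":4,"dz":4.8,"wx":0,"wy":0,"wz":0},{"dx":0,"dy":4.2,"dz":5.4,"wx":0,"wy":0,"wz":0},{"dx":0,"dy":4.3,"dz":6,"wx":0,"wy":0,"wz":0}]'
python3 -m crank '[{"dx":0,"dy":0,"dz":0.1,"wx":0,"wy":0,"wz":0},{"dx":0,"dy":0,"dz":0.2,"wx":0,"wy":0,"wz":0},{"dx":0,"dy":0,"dz":0.3,"wx":0,"wy":0,"wz":0},{"dx":0,"dy":0,"dz":0.35,"wx":0,"wy":0,"wz":0},{"dx":0,"dy":0,"dz":0.4,"wx":0,"wy":0,"wz":0},{"dx":0,"dy":0,"dz":0.45,"wx":0,"wy":0,"wz":0},{"dx":0,"dy":0,"dz":0.5,"wx":0,"wy":0,"wz":0},{"dx":0,"dy":0,"dz":0.5,"wx":0,"wy":0,"wz":0},{"dx":0,"dy":0,"dz":0.5,"wx":0,"wy":0,"wz":0},{"dx":0,"dy":0,"dz":0.5,"wx":0,"wy":0,"wz":0}]'
python3 - <<'E'
from h import *
s=snap('scene','s8');marks('scene',['clamp_tip','clamp_hinge'])
cv2.imwrite('pics/c8.png',cv2.resize(s[60:200,240:440],(600,420))[:,:,::-1])
E
```

```text
t: 50.55
eef_pos: [0.4597, 0.1955, 0.1889]
ee_rot: [3.141, 0.0, -3.141]
force: [-1.0, -1.3, 1.8]
width: 0.0006
gripper_force: 0.8
t: 51.8
eef_pos: [0.4596, 0.2379, 0.1285]
ee_rot: [-3.142, -0.0, -3.141]
force: [0.1, 0.2, 1.0]
width: 0.0007
gripper_force: 0.6
t: 53.05
eef_pos: [0.4597, 0.2379, 0.126]
ee_rot: [3.141, 0.001, -3.141]
force: [-8.4, -1.8, 19.0]
width: 0.0005
gripper_force: 9.6
scene clamp_tip [([0.457, 0.282, 0.116], 0.53), ([0.348, 0.135, -0.003], 0.34)]
scene clamp_hinge [([0.507, -0.429, 0.183], 0.67), ([0.462, 0.179, 0.119], 0.64)]
```

View pics/c8.png

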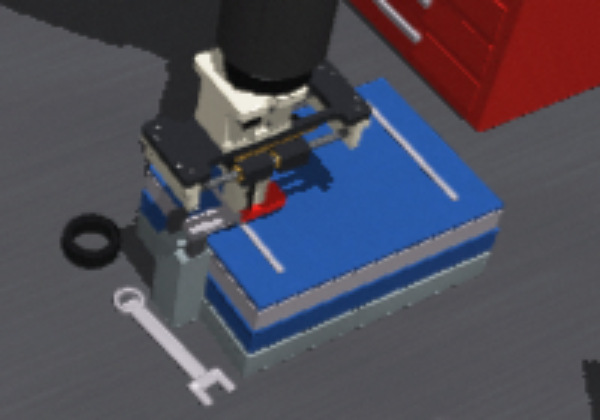

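```bash
python3 -m crank '[{"dx":0,"dy":0,"dz":-3,"wx":0,"wy":0,"wz":0},{"dx":0,"dy":0,"dz":-8,"wx":0,"wy":0,"wz":0},{"dx":0,"dy":0,"dz":-14,"wx":0,"wy":0,"wz":0},{"dx":0,"dy":-4,"dz":-18,"wx":0,"wy":0,"wz":0},{"dx":-2,"dy":-9,"dz":-18,"wx":0,"wy":0,"wz":0},{"dx":-4,"dy":-14,"dz":-18,"wx":0,"wy":0,"wz":0},{"dx":-6,"dy":-18,"dz":-18,"wx":0,"wy":0,"wz":0},{"dx":-8,"dy":-22,"dz":-18,"wx":0,"wy":0,"wz":0},{"dx":-10,"dy":-26,"dz":-18,"wx":0,"wy":0,"wz":0},{"dx":-12,"dy":-27.5,"dz":-18,"wx":0,"wy":0,"wz":0}]' 4
python3 - <<'E'
from h import *
s=arm.get_state(); print(s['q'].round(3), s['ee_rot'], s['eef_pos'])
for c in ['top','scene','wrist']:
    snap(c,c+'9')
    for n in ['rack_l','hook_l','clamp_tip','stand']:
        print(c,n,[(np.round(d['centre'],3).tolist(),round(d['confidence'],2)) for d in arm.mark_of(c,n)[:4]])
E
```

```text
t: 54.45
eef_pos: [0.58, -0.0394, 0.3039]
ee_rot: [-3.141, -0.0, 3.14]
force: [0.3, 1.5, -0.3]
width: 0.04
gripper_force: 0.0
[ 0.269  0.165 -0.076  0.    -1.331 -1.841] [-3.14143403e+00 -2.41360761e-04  3.13995341e+00] [ 0.57996123 -0.03938245  0.30394545]
top rack_l [([0.682, 0.034, 0.149], 0.69)]
top hook_l [([0.611, -0.322, 0.18], 0.84), ([0.51, -0.425, 0.181], 0.8), ([0.495, 0.148, 0.003], 0.64), ([0.355, 0.139, -0.001], 0.6)]
top clamp_tip []
top stand []
scene rack_l [([0.664, -0.043, -0.002], 0.93), ([0.683, 0.035, 0.15], 0.92), ([0.648, -0.116, 0.152], 0.88)]
scene hook_l [([0.611, -0.319, 0.18], 0.84), ([0.508, -0.428, 0.181], 0.67)]
scene clamp_tip [([0.457, 0.286, 0.116], 0.71)]
scene stand [([0.557, -0.37, -0.002], 0.87)]
wrist rack_l [([0.667, -0.04, -0.0], 0.93), ([0.647, -0.115, 0.151], 0.74)]
wrist hook_l [([0.614, -0.318, 0.18], 0.85), ([0.458, 0.281, 0.114], 0.5), ([0.65, -0.116, 0.153], 0.5)]
wrist clamp_tip [([0.46, 0.283, 0.115], 0.74)]
wrist stand [([0.556, -0.371, -0.001], 0.92), ([0.497, 0.149, -0.001], 0.73)]
```

View pics/wrist9.png

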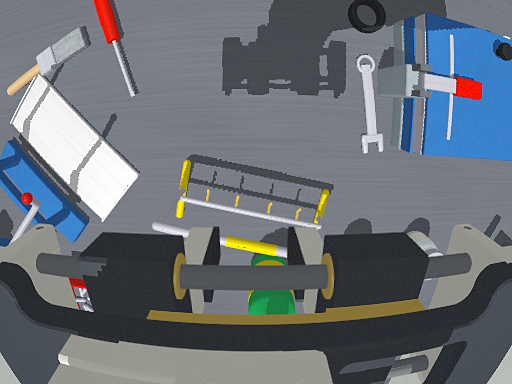

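```bash
python3 -m crank '[{"dx":-2,"dy":0,"dz":0,"wx":0,"wy":0,"wz":-8},{"dx":-4,"dy":0,"dz":0,"wx":0,"wy":0,"wz":-17},{"dx":-6,"dy":0,"dz":0,"wx":0,"wy":0,"wz":-27},{"dx":-8,"dy":0,"dz":0,"wx":0,"wy":0,"wz":-37},{"dx":-8.5,"dy":0,"dz":0,"wx":0,"wy":0,"wz":-47},{"dx":-8.5,"dy":0,"dz":0,"wx":0,"wy":0,"wz":-57},{"dx":-8.5,"dy":0,"dz":0,"wx":0,"wy":0,"wz":-67},{"dx":-8.5,"dy":0,"dz":0,"wx":0,"wy":0,"wz":-77},{"dx":-8.5,"dy":0,"dz":0,"wx":0,"wy":0,"wz":-77},{"dx":-8.5,"dy":0,"dz":0,"wx":0,"wy":0,"wz":-77}]' 6
python3 - <<'E'
from h import *
s=arm.get_state(); print(s['q'].round(3))
snap('wrist','w10')
print([(np.round(d['centre'],3).tolist(),round(d['confidence'],2)) for d in arm.mark_of('wrist','rack')[:4]])
plan([.665,-.0395,.133],np.radians(-103))
E
```

```text
t: 56.45
eef_pos: [0.6648, -0.037, 0.3039]
ee_rot: [3.142, -0.0, -1.801]
force: [-0.1, -0.2, 0.2]
width: 0.0597
gripper_force: 0.0
[ 0.237  0.309  0.113 -0.    -1.376 -0.467]
[([0.68, 0.033, 0.151], 0.79), ([0.666, -0.043, -0.001], 0.7), ([0.651, -0.114, 0.153], 0.7), ([0.775, 0.129, 0.002], 0.7)]
shift cm [ 0.23 -0.08 17.09] turn deg [ 0.  -0.  -0.1]
```

```bash
python3 -m crank '[{"dx":0.2,"dy":-0.1,"dz":4,"wx":0,"wy":0,"wz":0},{"dx":0.2,"dy":-0.1,"dz":8,"wx":0,"wy":0,"wz":0},{"dx":0.2,"dy":-0.1,"dz":11,"wx":0,"wy":0,"wz":0},{"dx":0.2,"dy":-0.1,"dz":13,"wx":0,"wy":0,"wz":0},{"dx":0.2,"dy":-0.1,"dz":15,"wx":0,"wy":0,"wz":0},{"dx":0.2,"dy":-0.1,"dz":16.5,"wx":0,"wy":0,"wz":0},{"dx":0.2,"dy":-0.1,"dz":17.1,"wx":0,"wy":0,"wz":0},{"dx":0.2,"dy":-0.1,"dz":17.1,"wx":0,"wy":0,"wz":0},{"dx":0.2,"dy":-0.1,"dz":17.1,"wx":0,"wy":0,"wz":0},{"dx":0.2,"dy":-0.1,"dz":17.1,"wx":0,"wy":0,"wz":0}]'
python3 -m crank '[{"dx":0,"dy":0,"dz":0,"wx":0,"wy":0,"wz":0},{"dx":0,"dy":0,"dz":0,"wx":0,"wy":0,"wz":0},{"dx":0,"dy":0,"dz":0,"wx":0,"wy":0,"wz":0},{"dx":0,"dy":0,"dz":0,"wx":0,"wy":0,"wz":0},{"dx":0,"dy":0,"dz":0,"wx":0,"wy":0,"wz":0},{"dx":0,"dy":0,"dz":-0.3,"wx":0,"wy":0,"wz":0},{"dx":0,"dy":0,"dz":-1,"wx":0,"wy":0,"wz":0},{"dx":0,"dy":0,"dz":-2,"wx":0,"wy":0,"wz":0},{"dx":0,"dy":0,"dz":-3,"wx":0,"wy":0,"wz":0},{"dx":0,"dy":0,"dz":-4,"wx":0,"wy":0,"wz":0}]' 0 55
python3 -m crank '[{"dx":0,"dy":0,"dz":-1.5,"wx":0,"wy":0,"wz":0},{"dx":0,"dy":0,"dz":-3,"wx":0,"wy":0,"wz":0},{"dx":0,"dy":0,"dz":-4.5,"wx":0,"wy":0,"wz":0},{"dx":0,"dy":0,"dz":-6,"wx":0,"wy":0,"wz":0},{"dx":0,"dy":0,"dz":-7,"wx":0,"wy":0,"wz":0},{"dx":0,"dy":0,"dz":-7.5,"wx":0,"wy":0,"wz":0},{"dx":0,"dy":0,"dz":-7.5,"wx":0,"wy":0,"wz":0},{"dx":0,"dy":0,"dz":-7.5,"wx":0,"wy":0,"wz":0},{"dx":0,"dy":0,"dz":-7.5,"wx":0,"wy":0,"wz":0},{"dx":0,"dy":0,"dz":-7.5,"wx":0,"wy":0,"wz":0}]'
python3 - <<'E'
from h import *
snap('scene','s11')
for c in ['scene','top']:
  arm.grab_frame(c)
  print([(np.round(d['centre'],3).tolist(),round(d['confidence'],2)) for d in arm.mark_of(c,'rack')[:4]])
  print([(np.round(d['centre'],3).tolist(),round(d['confidence'],2)) for d in arm.mark_of(c,'hook')[:4]])
print(arm.get_state()['moment'])
E
```

```text
t: 57.8
eef_pos: [0.6657, -0.0392, 0.1338]
ee_rot: [-3.14, 0.001, -1.797]
force: [0.5, -0.7, -0.2]
width: 0.06
gripper_force: 0.0
t: 59.05
eef_pos: [0.6654, -0.0392, 0.1739]
ee_rot: [-3.141, 0.0, -1.797]
force: [0.2, 0.4, -4.5]
width: 0.0104
gripper_force: 55.0
t: 60.3
eef_pos: [0.6652, -0.0392, 0.2476]
ee_rot: [3.141, -0.0, -1.797]
force: [-0.8, 0.1, -4.7]
width: 0.0104
gripper_force: 55.0
[([0.686, 0.032, 0.265], 0.95), ([0.663, -0.039, 0.111], 0.76), ([0.648, -0.114, 0.265], 0.56)]
[([0.61, -0.318, 0.182], 0.91), ([0.509, -0.427, 0.182], 0.56)]
[([0.68, 0.039, 0.266], 0.67), ([0.666, -0.04, 0.117], 0.63), ([0.65, -0.111, 0.266], 0.58)]
[([0.509, -0.428, 0.18], 0.71), ([0.611, -0.32, 0.177], 0.64)]
[0.06884501 0.08881116 0.0465742 ]
```

View pics/s11.png

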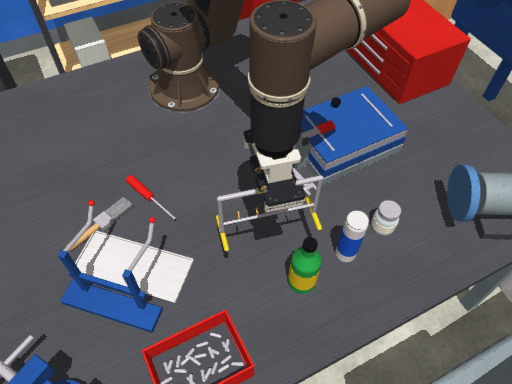

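```bash
python3 -m crank '[{"dx":2,"dy":1.5,"dz":0,"wx":0,"wy":0,"wz":0},{"dx":5,"dy":4,"dz":0,"wx":0,"wy":0,"wz":0},{"dx":8,"dy":6.2,"dz":0,"wx":0,"wy":0,"wz":2},{"dx":11,"dy":8.5,"dz":0,"wx":0,"wy":0,"wz":7},{"dx":13,"dy":10,"dz":0,"wx":0,"wy":0,"wz":13},{"dx":13.8,"dy":10.6,"dz":0,"wx":0,"wy":0,"wz":19},{"dx":13.8,"dy":10.6,"dz":0,"wx":0,"wy":0,"wz":25},{"dx":13.8,"dy":10.6,"dz":0,"wx":0,"wy":0,"wz":29},{"dx":13.8,"dy":10.6,"dz":0,"wx":0,"wy":0,"wz":31},{"dx":13.8,"dy":10.6,"dz":0,"wx":0,"wy":0,"wz":31}]'
python3 - <<'E'
from h import *
plan([.4984,-.3144,.21],np.radians(-134))
snap('top','t12'); print([(np.round(d['centre'],3).tolist(),round(d['confidence'],2)) for d in arm.mark_of('top','rack')[:4]])
E
```

```text
t: 61.9
eef_pos: [0.5311, -0.1499, 0.2481]
ee_rot: [-3.141, 0.0, -2.338]
force: [-0.2, -0.3, -4.3]
width: 0.0103
gripper_force: 55.0
shift cm [14.11 -9.06  3.81] turn deg [-0.   0.   0.1]
[([0.581, -0.093, 0.267], 0.96), ([0.481, -0.203, 0.264], 0.77), ([0.559, 0.338, 0.094], 0.36)]
```

```bash
python3 -m crank '[{"dx":1.5,"dy":-1,"dz":0,"wx":0,"wy":0,"wz":0},{"dx":4,"dy":-2.6,"dz":0,"wx":0,"wy":0,"wz":0},{"dx":7,"dy":-4.5,"dz":0,"wx":0,"wy":0,"wz":0},{"dx":10,"dy":-6.4,"dz":0,"wx":0,"wy":0,"wz":0},{"dx":12.5,"dy":-8,"dz":0,"wx":0,"wy":0,"wz":0},{"dx":14.1,"dy":-9.1,"dz":0.5,"wx":0,"wy":0,"wz":0},{"dx":14.1,"dy":-9.1,"dz":1.5,"wx":0,"wy":0,"wz":0},{"dx":14.1,"dy":-9.1,"dz":2.7,"wx":0,"wy":0,"wz":0},{"dx":14.1,"dy":-9.1,"dz":3.7,"wx":0,"wy":0,"wz":0},{"dx":14.1,"dy":-9.1,"dz":3.8,"wx":0,"wy":0,"wz":0}]'
python3 - <<'E'
from h import *
from scipy.spatial.transform import Rotation as R
for c in ['scene','top']:
  snap(c,c+'13')
  for n in ['rack','hook']: print(c,n,[(np.round(d['centre'],3).tolist(),round(d['confidence'],2)) for d in arm.mark_of(c,n)[:4]])
s=arm.get_state(); print(s['eef_pos'],s['ee_rot'],s['width'])
plan([.5595,-.3735,.21],np.radians(-134))
E
```

```text
t: 63.25
eef_pos: [0.4983, -0.3138, 0.2088]
ee_rot: [3.14, -0.001, -2.337]
force: [0.1, -0.1, -4.5]
width: 0.0107
gripper_force: 55.0
scene rack [([0.551, -0.26, 0.224], 0.91), ([0.611, -0.315, 0.177], 0.68), ([0.497, -0.312, 0.075], 0.67), ([0.446, -0.371, 0.225], 0.64)]
scene hook [([0.507, -0.429, 0.184], 0.77), ([0.611, -0.322, 0.18], 0.76), ([0.56, 0.337, 0.096], 0.47)]
top rack [([0.546, -0.254, 0.227], 0.96), ([0.498, -0.315, 0.075], 0.61), ([0.45, -0.37, 0.23], 0.58)]
top hook [([0.51, -0.426, 0.181], 0.9), ([0.497, 0.147, 0.002], 0.31)]
[ 0.49893529 -0.31453217  0.21049566] [-3.14075434e+00  3.87509348e-04 -2.33800771e+00] 0.010399527983347081
shift cm [ 0.04 -8.45  0.06] turn deg [-0.  0.  0.]
```

View pics/scene13.png

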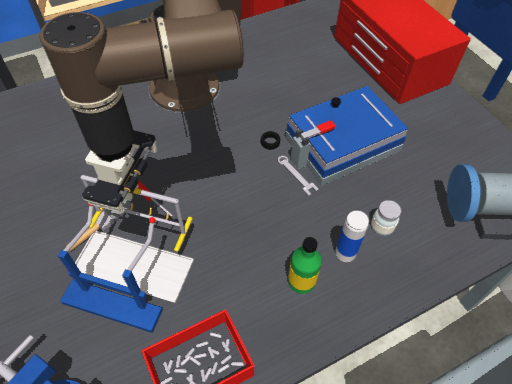

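```bash
python3 -m crank '[{"dx":0,"dy":0,"dz":-0.6,"wx":0,"wy":0,"wz":0},{"dx":0,"dy":-1,"dz":-0.6,"wx":0,"wy":0,"wz":0},{"dx":0,"dy":-2.2,"dz":-0.6,"wx":0,"wy":0,"wz":0},{"dx":0,"dy":-3.4,"dz":-0.6,"wx":0,"wy":0,"wz":0},{"dx":0,"dy":-4.6,"dz":-0.6,"wx":0,"wy":0,"wz":0},{"dx":0,"dy":-5.8,"dz":-0.6,"wx":0,"wy":0,"wz":0},{"dx":0,"dy":-7,"dz":-0.6,"wx":0,"wy":0,"wz":0},{"dx":0,"dy":-8,"dz":-0.6,"wx":0,"wy":0,"wz":0},{"dx":0,"dy":-8.4,"dz":-0.6,"wx":0,"wy":0,"wz":0},{"dx":0,"dy":-8.4,"dz":-0.6,"wx":0,"wy":0,"wz":0}]'
python3 -m crank '[{"dx":0,"dy":0,"dz":0.5,"wx":0,"wy":0,"wz":0},{"dx":0,"dy":0,"dz":1,"wx":0,"wy":0,"wz":0},{"dx":0,"dy":0,"dz":1.6,"wx":0,"wy":0,"wz":0},{"dx":0,"dy":0,"dz":2.2,"wx":0,"wy":0,"wz":0},{"dx":0,"dy":0,"dz":2.8,"wx":0,"wy":0,"wz":0},{"dx":0,"dy":0,"dz":3.4,"wx":0,"wy":0,"wz":0},{"dx":0,"dy":0,"dz":4,"wx":0,"wy":0,"wz":0},{"dx":0,"dy":0,"dz":4.4,"wx":0,"wy":0,"wz":0},{"dx":0,"dy":0,"dz":4.6,"wx":0,"wy":0,"wz":0},{"dx":0,"dy":0,"dz":4.6,"wx":0,"wy":0,"wz":0}]'
python3 - <<'E'
from h import *
for c in ['scene','top']:
  s=snap(c,c+'14')
  for n in ['rack','hook']: print(c,n,[(np.round(d['centre'],3).tolist(),round(d['confidence'],2)) for d in arm.mark_of(c,n)[:5]])
s=cv2.imread('pics/scene14.png'); cv2.imwrite('pics/c14.png',cv2.resize(s[140:340,30:230],(600,600),interpolation=cv2.INTER_CUBIC))
E
```

```text
t: 64.8
eef_pos: [0.559, -0.373, 0.2158]
ee_rot: [3.141, -0.0, -2.339]
force: [-0.4, 0.6, -4.5]
width: 0.0101
gripper_force: 55.0
t: 66.05
eef_pos: [0.5591, -0.3729, 0.1699]
ee_rot: [3.142, -0.0, -2.338]
force: [-0.2, 0.0, -4.6]
width: 0.0102
gripper_force: 55.0
scene rack [([0.775, 0.137, 0.002], 0.74), ([0.61, -0.324, 0.184], 0.68), ([0.507, -0.43, 0.19], 0.65)]
scene hook [([0.612, -0.319, 0.181], 0.62), ([0.5, 0.151, -0.0], 0.55)]
top rack [([0.609, -0.315, 0.187], 0.85), ([0.51, -0.424, 0.187], 0.63)]
top hook [([0.611, -0.322, 0.178], 0.75), ([0.511, -0.427, 0.178], 0.71)]
```

View pics/c14.png

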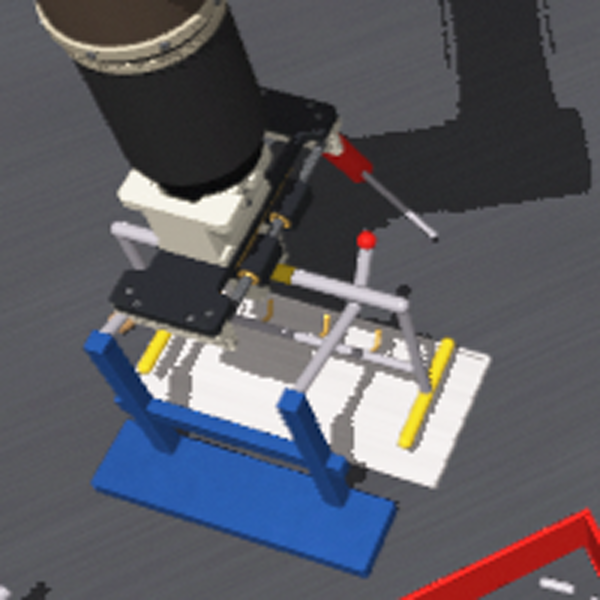

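```bash
python3 -m crank '[{"dx":0,"dy":0,"dz":0.1,"wx":0,"wy":0,"wz":0},{"dx":0,"dy":0,"dz":0.2,"wx":0,"wy":0,"wz":0},{"dx":0,"dy":0,"dz":0.3,"wx":0,"wy":0,"wz":0},{"dx":0,"dy":0,"dz":0.4,"wx":0,"wy":0,"wz":0},{"dx":0,"dy":0,"dz":0.5,"wx":0,"wy":0,"wz":0},{"dx":0,"dy":0,"dz":0.6,"wx":0,"wy":0,"wz":0},{"dx":0,"dy":0,"dz":0.6,"wx":0,"wy":0,"wz":0},{"dx":0,"dy":0,"dz":0.6,"wx":0,"wy":0,"wz":0},{"dx":0,"dy":0,"dz":0.6,"wx":0,"wy":0,"wz":0},{"dx":0,"dy":0,"dz":0.6,"wx":0,"wy":0,"wz":0}]'
```

```text
t: 67.6
eef_pos: [0.5593, -0.3731, 0.1643]
ee_rot: [-3.141, 0.0, -2.338]
force: [0.9, -1.4, -1.1]
width: 0.0104
gripper_force: 55.0
```

Most of the weight is off the gripper, so one side or both are touching. I'll lower a little more.

```bash
python3 -m crank '[{"dx":0,"dy":0,"dz":0.05,"wx":0,"wy":0,"wz":0},{"dx":0,"dy":0,"dz":0.1,"wx":0,"wy":0,"wz":0},{"dx":0,"dy":0,"dz":0.15,"wx":0,"wy":0,"wz":0},{"dx":0,"dy":0,"dz":0.2,"wx":0,"wy":0,"wz":0},{"dx":0,"dy":0,"dz":0.2,"wx":0,"wy":0,"wz":0},{"dx":0,"dy":0,"dz":0.2,"wx":0,"wy":0,"wz":0},{"dx":0,"dy":0,"dz":0.2,"wx":0,"wy":0,"wz":0},{"dx":0,"dy":0,"dz":0.2,"wx":0,"wy":0,"wz":0},{"dx":0,"dy":0,"dz":0.2,"wx":0,"wy":0,"wz":0},{"dx":0,"dy":0,"dz":0.2,"wx":0,"wy":0,"wz":0}]'; python3 -c "
from h import *
print(arm.get_state()['moment'])"
```

```text
t: 68.85
eef_pos: [0.5594, -0.3732, 0.164]
ee_rot: [-3.14, 0.0, -2.338]
force: [-2.6, 1.9, 10.6]
width: 0.0104
gripper_force: 55.0
[ 0.85496717  0.98398399 -0.04552618]
```

```bash
python3 -m crank '[{"dx":0,"dy":0,"dz":-0.1,"wx":0,"wy":0,"wz":0},{"dx":0,"dy":0,"dz":-0.1,"wx":0,"wy":0,"wz":0},{"dx":0,"dy":0,"dz":-0.1,"wx":0,"wy":0,"wz":0},{"dx":0,"dy":0,"dz":-0.1,"wx":0,"wy":0,"wz":0},{"dx":0,"dy":0,"dz":-0.1,"wx":0,"wy":0,"wz":0},{"dx":0,"dy":0,"dz":-0.1,"wx":0,"wy":0,"wz":0},{"dx":0,"dy":0,"dz":-0.1,"wx":0,"wy":0,"wz":0},{"dx":0,"dy":0,"dz":-0.1,"wx":0,"wy":0,"wz":0},{"dx":0,"dy":0,"dz":-0.1,"wx":0,"wy":0,"wz":0},{"dx":0,"dy":0,"dz":-0.1,"wx":0,"wy":0,"wz":0}]' 0 5
python3 -m crank '[{"dx":0,"dy":0,"dz":0,"wx":0,"wy":0,"wz":0},{"dx":0,"dy":0,"dz":0,"wx":0,"wy":0,"wz":0},{"dx":0,"dy":0,"dz":0,"wx":0,"wy":0,"wz":0},{"dx":0,"dy":0,"dz":0,"wx":0,"wy":0,"wz":0},{"dx":0,"dy":0,"dz":0,"wx":0,"wy":0,"wz":0},{"dx":0,"dy":0,"dz":0,"wx":0,"wy":0,"wz":0},{"dx":0,"dy":0,"dz":0,"wx":0,"wy":0,"wz":0},{"dx":0,"dy":0,"dz":0,"wx":0,"wy":0,"wz":0},{"dx":0,"dy":0,"dz":0,"wx":0,"wy":0,"wz":0},{"dx":0,"dy":0,"dz":0,"wx":0,"wy":0,"wz":0}]' 4
python3 -m crank '[{"dx":0,"dy":0,"dz":-0.5,"wx":0,"wy":0,"wz":0},{"dx":0,"dy":0,"dz":-1.5,"wx":0,"wy":0,"wz":0},{"dx":0,"dy":0,"dz":-3,"wx":0,"wy":0,"wz":0},{"dx":0,"dy":0,"dz":-5,"wx":0,"wy":0,"wz":0},{"dx":0,"dy":0,"dz":-8,"wx":0,"wy":0,"wz":0},{"dx":0,"dy":0,"dz":-12,"wx":0,"wy":0,"wz":0},{"dx":0,"dy":0,"dz":-16,"wx":0,"wy":0,"wz":0},{"dx":0,"dy":4,"dz":-16,"wx":0,"wy":0,"wz":0},{"dx":0,"dy":9,"dz":-16,"wx":0,"wy":0,"wz":0},{"dx":0,"dy":14,"dz":-16,"wx":0,"wy":0,"wz":0}]'
python3 - <<'E'
from h import *
for c in ['scene','top']:
  s=snap(c,c+'15')
  for n in ['rack','hook','clamp_tip','bearing','wrench']: print(c,n,[(np.round(d['centre'],3).tolist(),round(d['confidence'],2)) for d in arm.mark_of(c,n)[:4]])
a=cv2.imread('pics/scene15.png');b=cv2.imread('pics/top15.png')
cv2.imwrite('pics/c15.png',np.hstack([cv2.resize(a[100:340,30:430],(800,480))[:, :],])) 
cv2.imwrite('pics/d15.png',cv2.resize(b[110:270,300:460],(560,560),interpolation=cv2.INTER_CUBIC))
E
```

```text
t: 70.1
eef_pos: [0.5594, -0.3732, 0.1639]
ee_rot: [-3.14, 0.0, -2.338]
force: [-0.6, 1.0, 7.0]
width: 0.0118
gripper_force: 5.0
t: 71.35
eef_pos: [0.5591, -0.3729, 0.163]
ee_rot: [-3.142, -0.0, -2.338]
force: [0.6, 0.4, -0.8]
width: 0.0398
gripper_force: 0.0
t: 72.6
eef_pos: [0.4573, -0.275, 0.324]
ee_rot: [-3.14, 0.001, -2.339]
force: [0.2, 1.0, 1.2]
width: 0.0397
gripper_force: 0.0
scene rack [([0.505, -0.432, 0.18], 0.72), ([0.613, -0.321, 0.178], 0.71), ([0.558, -0.376, 0.032], 0.64)]
scene hook [([0.508, -0.426, 0.182], 0.94), ([0.61, -0.319, 0.179], 0.75)]
scene clamp_tip [([0.458, 0.28, 0.115], 0.62)]
scene bearing []
scene wrench [([0.496, 0.146, 0.0], 0.83)]
top rack []
top hook [([0.797, -0.006, -0.0], 0.52)]
top clamp_tip [([0.459, 0.28, 0.115], 0.94)]
top bearing []
top wrench [([0.498, 0.147, 0.0], 0.88)]
```

View pics/c15.png

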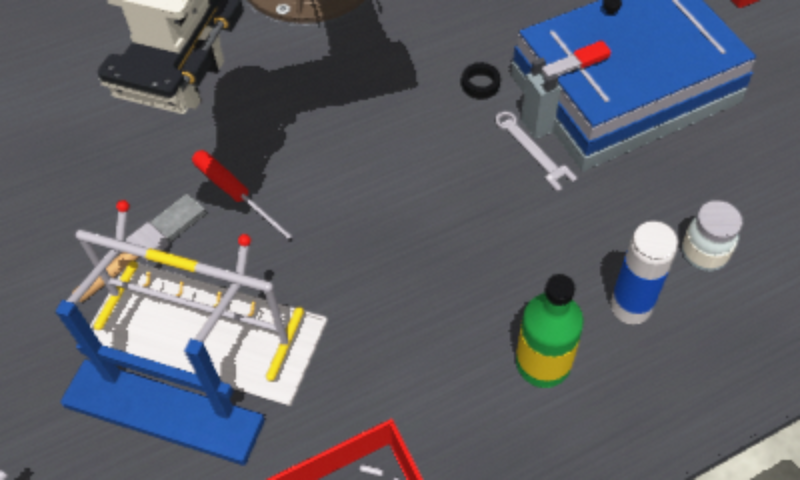

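View pics/d15.png

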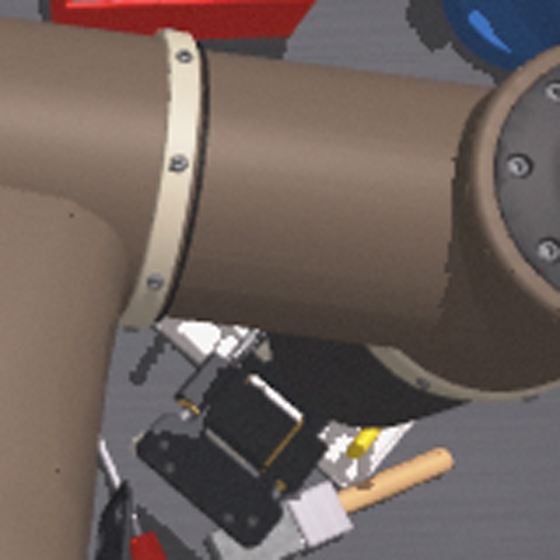

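The scene view shows the rack seated on both hooks, with bar points at z≈0.18. The lid is shut, the clamp lies across it, and the bystanders haven't moved. The arm is clear.

```bash
python3 -c "
from station import arm
print(arm.job_done())"
```

```text
the job is handed in; nothing more can be done
None
```

I handed the job in at about 73 s: the piston, gear, bearing and conrod are in the tub (no flange was there), the lid is shut, the clamp is fully home, and the rack hangs on both hooks.

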